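# Pry up a beam end and shim it

### The arm

A 7-joint arm with a two-finger parallel gripper is mounted at the origin on the work surface. World frame = base frame: x ahead of the robot, y to its left, z up, the work surface at z = 0. Lengths are in m, angles in degrees, forces in N, time in s.
With the tool pointing down it reaches from about 0.425 to 0.875 m from the base axis. Payload 4.7 kg.
Tool frame: the origin (TCP) lies midway between the tips of the shut fingers; the grasp point (between the pads) lies env.grip_point_offset behind it (env.grip_point_offset is the distance from the TCP to the grasp point, in m); z points along the fingers, y is the line along which they close (so a half turn about z gives the same grasp; the last joint's range is limited). The gripper opens to 87 mm and grips with 3 to 60 N. Pads are 19 mm wide; open, the fingers measure 117 mm over their backs; the gripper's body (75 mm by 190 mm) begins 51 mm behind the grasp point.
Start: joints at [0.808, 18.392, -4.016, 83.108, 1.295, 78.541, -3.26], TCP at [0.65, -0, 0.223] pointing down, gripper open.
Joint ranges: [-163.93, 163.93], [-17.29, 119.83], [-79.2, 71.16], [3.27, 140.29], [-89.18, 269.18], [5.43, 117.66], [-154.24, 154.24]. Speed limits (degrees/s): [147.25, 147.25, 180, 180, 180, 180, 180].

### API

Orientations are given as [roll, pitch, yaw] about the fixed x, y, z axes, in that order (R = Rz(yaw) Ry(pitch) Rx(roll)).
In Python, from cell import env gives the robot as it stands.
- The arm moves only by the shell command python3 -m creep 'ROWS' [FORCE]. ROWS is a JSON object of lists of equal length, an entry for each row: "translation": the shift along the tool's x, y, z in units of 0.08 m (1.0 is 0.08 m), a list of three; "turn": the turn, a rotation vector about the tool's x, y, z in units of 180 degrees (1.0 is 180 degrees), a list of three; "grip": the opening, from 0 (shut) to 1 (fully open). In form: {"translation": [[x, y, z], ...], "turn": [[ax, ay, az], ...], "grip": [grip, ...]}. A call has 1 to 5 rows; each row shifts and turns the commanded pose from where the row before left it, along the tool's axes as they then stand; what a row does not reach is not made up. A row lasts 1/8 s, in which the tool goes at most 62.5 mm and 10.7 degrees, less where a joint would pass 70% of its speed; a pose out of reach is approached as far as the arm can. A call with a number of a shift or a turn outside -1 to 1 is refused whole. A call with a gripper value outside its range is refused whole. The fingers move at their own pace and stop on an object; FORCE is the grip in N (left out, the last holds). Time passes only in rows, so rows that do not move let the fingers close. It gives the time, the measured TCP pose, the force, the opening and the grip force at its end, in the units of the state.
- env.get_obs(): the state, without advancing time (a new reading comes with each control period).
- env.read_camera(name): name is "scene" or "side" or "wrist"; returns a dict with "frame" (384x512x3 uint8, red, green, blue), "z_map" (384x512 float32, m along the optical axis (not along the pixel's ray), 0 where there is no reading), "K" (3x3 intrinsics, pixels), "D" ([k1, k2, p1, p2, k3] as OpenCV has them; the pictures are not rectified), "rvec" (rotation vector, rad) and "tvec" (3), from world to camera coordinates, as OpenCV has them. Camera axes: x right, y down, z forward; pixel columns grow to the right and rows downward; lengths in m; the calibration is good to about 2 mm. A picture is of the moment at which its call begins.
- env.sign_off(): hands the job in; it is judged then, once.
The state is a dict: "time_s": time; "qpos": joint angles; "joint_velocities": joint speeds; "effort": joint torques, N m; "tool_pos": TCP position; "tool_rot": TCP orientation; "force": force on the tool from outside, world axes, zero at the start; "wrist_torque": the same for the moment, N m; "grip_width": finger opening in m; "grasp_force": force on a finger pad.
Only numpy, scipy, OpenCV 4.12 (cv2) and the standard library are available. Lean on these libraries where they do the work, as an engineer would, in place of code of your own. Each camera call takes 0.05 s, during which the arm holds its last target. There are 200 camera calls.

### The job

Hold the pry bar, put its thin end over the ridge of the fulcrum block and under the long side of the steel beam, and lever the beam's free end up off its support block far enough for the shim; it stays up where you leave it. Lay the bar back flat on its wooden rest, same side up, then slip the shim nose-first under the free end, flat on the support block and centred, until its upright grip is right up at the end of the beam, and let go. Move the beam only with the bar, never with the gripper or arm, and do not disturb the loose metal pieces lying near the work (holed offcut, billet, brass block, angle).

Things in the scene. Friction and masses are not known exactly. Their poses are not given: they have to be found in the camera images.
- beam: Steel box-section beam 100 mm wide (its x), 390 long (y), 50 high (z), 1.4 to 2 kg. Origin on its pivot axis, midway across and half-way up; the free end is 330 mm to -y, the other end 60 mm to +y. At the start it is level, underside 45 mm above the table. Only the free end can rise, up to 23 mm.
- stand: Fixed stand of the beam: two steel cheek plates 105 mm high at the pivot. Origin on the table under the pivot. The pivot has a stiff brake: the beam stays at whatever height it is levered to. Levering it up beside the fulcrum takes about 25 N there.
- beam_end (a point): Middle of the lower edge of the beam's free end face; moves with the beam; axes as the beam's. 45 mm above the table at the start. The shim needs at least 14 mm of rise here (18 mm is comfortable).
- seat (a point): On the top face (45 mm above the table) of the fixed aluminium support block under the beam's free end, directly below the end's lower edge. The block is 70 mm wide in x; from this point it runs 65 mm to +y (under the beam) and 35 mm to -y (open ledge). Axes as the level beam's: +y is the way the shim goes in.
- fulcrum: Fixed bare steel fulcrum block beside the beam, on its +x side; origin under its centre. A bar laid over its ridge, thin end under the beam's lower side edge, slopes about 35 degrees (grip end up, away from the beam) when it just touches that edge, and about 18 degrees when the free end has risen 18 mm.
- ridge (a point): Middle of the top of the fulcrum's ridge, 61.5 mm above the table. The ridge is a half-round of 8 mm radius, 60 mm long along its y, parallel to the beam and 40 mm (horizontally) from the beam's lower side edge, 200 to 240 mm along the beam from the pivot. The post below is 16 mm thick, its foot 34 x 70 mm.
- bar_grip (a point): Middle of the pry bar's grip portion, half-way up, 9 mm above the bar's flat underside. x points to the thin end's tip, 145 mm from here; z up. The grip portion runs from 55 mm behind to 60 mm ahead of this point, 22 mm wide, 18 mm high. The bar balances about 30 mm ahead of this point.
- bar: Bare steel pry bar 200 mm long, 0.45 kg, lying flat on its rest at the start. Origin on its underside, midway along its length, 45 mm ahead of the grip point; x to the tip. The front 85 mm is a blade 26 mm wide and 8 mm thick, level with the underside.
- rest_top (a point): Fixed plywood bar rest: its middle, at the height (30 mm) of the tops of its two cross pieces, 70 mm to +x and 85 mm to -x of this point, each 16 mm thick and 50 mm wide. The bar lies along its x, tip to +x, its grip point 45 mm to -x of this point.
- shim_grip (a point): Steel shim, 0.4 kg, flat on the table at the start: plate 50 mm wide (x), 97 long (y), 10 thick, with an upright grip 14 thick (x), 35 long (y), 42 tall above the plate, at the rear. Point: centre of the grip, 31 mm above the shim's underside. The nose, which goes under the beam, is 79.5 mm to +y of it; the grip's front face 17.5 mm to +y.
- offcut: Bystander: loose steel offcut plate with two holes, 80 x 60 x 20 mm, origin under its centre.
- billet: Bystander: loose aluminium billet standing, 48 mm across, 60 mm high, origin under its centre.
- brass_block: Bystander: loose brass block 60 x 35 x 35 mm, origin under its centre.
- square: Bystander: loose dark steel angle, legs 90 and 80 mm, 20 mm high, origin at the underside of the long leg's middle.
Things that resemble listed ones, but are neither listed nor needed, are in the scene too. Leave any turquoise look-alike of the part that bears rest_top alone. What is shaped like the part that bears shim_grip but turquoise is not meant.

How it is judged:
By the outcome, as a careful person would: the job done as asked, in the order asked, and still so for the second after the job is handed in, with the robot touching nothing.
It also fails if it takes over 66 s, if anything falls off the work surface, if the arm or the gripper's body presses on something with over 40 N, if the wrist force passes 120 N, or if a joint passes its speed limit or range.

## Working session

There is one attempt and no reset: what is moved stays moved. The work goes in short steps, Python scripts to look and compute and a shell command to move; the robot and the scene stay as the last step left them, time stands still between calls to the robot, and variables do not carry over. Pictures are saved under pics/ and viewed, at most 10 in all, crops included, and the job is handed in when it is done.

```bash
ls; mkdir -p pics
cat > h.py <<'E'
import numpy as np, cv2
from cell import env
from scipy.spatial.transform import Rotation as R
def cam(n):
    c=env.read_camera(n); c['R']=cv2.Rodrigues(np.array(c['rvec'],float))[0]; c['t']=np.array(c['tvec'],float).reshape(3); return c
def save(c,name,crop=None,s=1):
    im=c['frame'][:,:,::-1]
    if crop: x0,y0,x1,y1=crop; im=im[y0:y1,x0:x1]
    cv2.imwrite('pics/'+name,cv2.resize(im,None,fx=s,fy=s,interpolation=cv2.INTER_CUBIC))
def rays(c,px):
    p=cv2.undistortPoints(np.array(px,float).reshape(-1,1,2),c['K'],np.array(c['D'],float)).reshape(-1,2)
    return np.c_[p,np.ones(len(p))]
def onplane(c,px,z):
    d=rays(c,px)@c['R']; o=-c['R'].T@c['t']; return o+d*((z-o[2])/d[:,2])[:,None]
def cloud(c):
    v,u=np.mgrid[0:384,0:512]; px=np.c_[u.ravel(),v.ravel()]; z=c['z_map'].ravel()
    P=(rays(c,px)*z[:,None]-c['t'])@c['R']; P[z==0]=np.nan; return P.reshape(384,512,3)
E
python3 - <<'E'
from h import *
import pickle
a=[cam(n) for n in('scene','side','wrist')]
pickle.dump(a,open('c0.pkl','wb'))
cv2.imwrite('pics/a.png',cv2.resize(a[0]['frame'][:,:,::-1],(800,600)))
cv2.imwrite('pics/b.png',cv2.resize(a[1]['frame'][:,:,::-1],(800,600)))
for c in a: print(-c['R'].T@c['t'],c['R'][2], (c['z_map']>0).mean())
print(env.grip_point_offset, env.get_obs())
E
```

```text
pics
[0.94816821 0.39787042 0.73862572] [-0.49421566 -0.46918859 -0.73185583] 0.9959055582682291
[0.39187144 0.88737616 0.96285314] [ 0.0837434  -0.71563515 -0.69343592] 0.9958953857421875
[0.65057017 0.07993653 0.38387742] [-0.00161836 -0.28806321 -0.95761003] 0.9960886637369791
0.0187 {'time_s': 0.15, 'qpos': array([ 0.80776377, 18.43026604, -4.01517688, 83.15898753,  1.29572224,
       78.53982858, -3.26042697]), 'joint_velocities': array([ 0.02615017, -0.08576649,  0.00860784, -0.26257588,  0.00396037,
       -0.01644979, -0.01796023]), 'effort': array([ 2.16972071e-04, -4.91794288e+01, -4.04079035e-01, -3.12878716e+01,
       -6.39387709e-02,  4.04033612e-02,  9.90178205e-05]), 'tool_pos': array([ 6.49587103e-01, -5.43007480e-05,  2.21700558e-01]), 'tool_rot': array([-1.79916172e+02,  5.81940010e-03,  9.00010177e+01]), 'force': array([-0.12804647,  0.17974447,  0.43116693]), 'wrist_torque': array([-0.03475698, -0.00425312, -0.00424931]), 'grasp_force': 0.0, 'grip_width': 0.08676489191370233}
```

View pics/a.png

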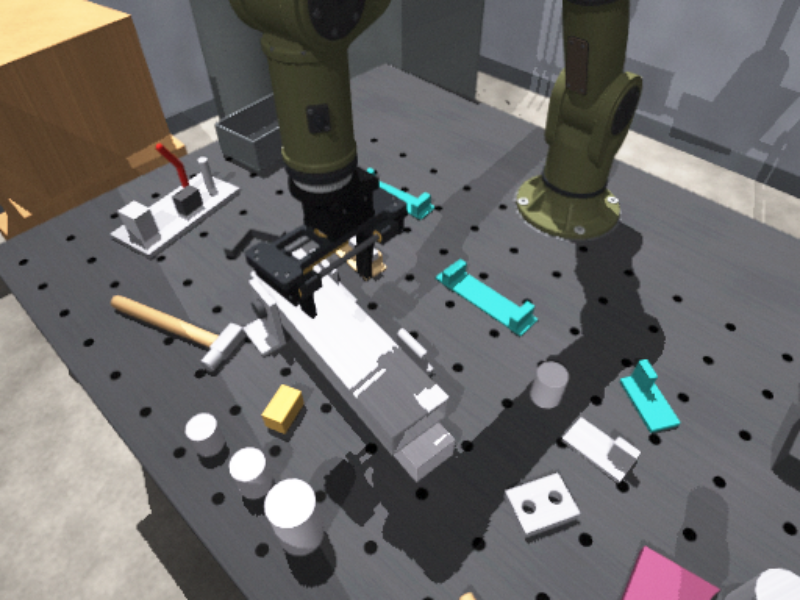

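View pics/b.png

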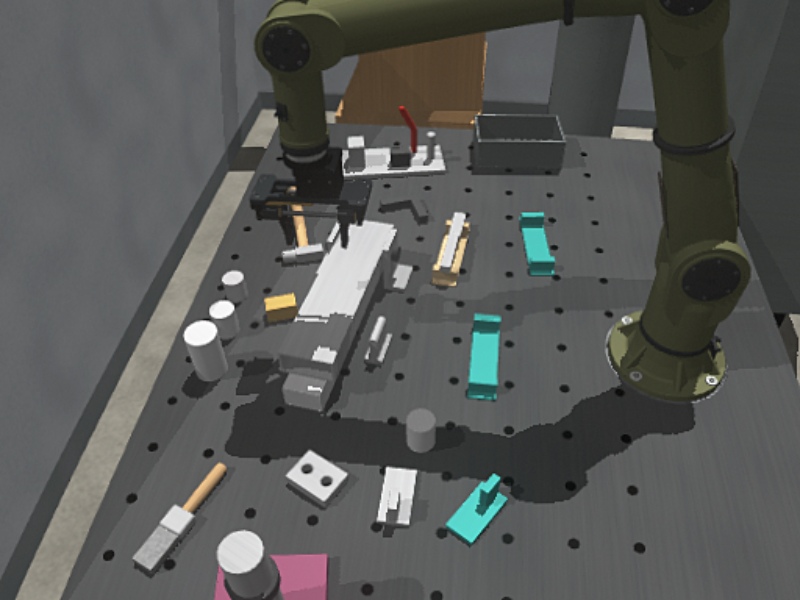

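Side view (800×600 px): the beam runs (385,225)→(310,370) with its free end and support block near (305,390). The fulcrum is at (378,340), the wooden rest with the bar at (453,250), and the offcut at (317,477). The billet is at (421,430), brass at (281,306), and the angle at (405,205).

Shim candidates are white (397,495) and turquoise (478,508); I want the steel (white) one. Rest candidates are wooden (453,250) and turquoise (537,243) and (485,355); the wooden one holds the bar.

```bash
cat > m.py <<'E'
from h import *
import pickle
a=pickle.load(open('c0.pkl','rb'))
P=[cloud(c) for c in a]
Q=np.concatenate([p.reshape(-1,3) for p in P[:2]]); Q=Q[~np.isnan(Q[:,0])]
def rect(name,x0,x1,y0,y1,z0,z1,src=Q):
    m=(src[:,0]>x0)&(src[:,0]<x1)&(src[:,1]>y0)&(src[:,1]<y1)&(src[:,2]>z0)&(src[:,2]<z1)
    p=src[m]
    if len(p)<5: print(name,'few');return
    r=cv2.minAreaRect((p[:,:2]*1000).astype(np.float32)); print(name,len(p),np.round(r[0],1),np.round(r[1],1),round(r[2],1),'z',np.round(np.median(p[:,2]),4))
    return p
# side pixel -> xyz at key px
for n,(u,v) in dict(beam=(350,270),beamend=(305,340),block=(305,385),fulc=(378,335),bar=(453,240),bartip=(458,215),barback=(447,262),rest=(445,280),shim=(397,480),shimg=(393,505),off=(317,462),bil=(421,415),brass=(281,300),sq=(405,205),turqrest=(537,243)).items():
    print(n,np.round(P[1][int(v*.64),int(u*.64)],3))
E
python3 - <<'E'
from m import *
# top-down height map 1px=1.5mm
H=np.zeros((600,600),np.float32); C=np.zeros((600,600,3),np.uint8)
for c,p in zip(a[:2],P[:2]):
    q=p.reshape(-1,3);f=c['frame'].reshape(-1,3);k=~np.isnan(q[:,0]);q=q[k];f=f[k]
    i=((q[:,0]-0.2)/.0015).astype(int);j=((q[:,1]+0.45)/.0015).astype(int);ok=(i>=0)&(i<600)&(j>=0)&(j<600)&(q[:,2]<.13)
    o=np.argsort(q[ok,2]);H[i[ok][o],j[ok][o]]=np.maximum(H[i[ok][o],j[ok][o]],q[ok,2][o])
im=cv2.applyColorMap(np.clip(H/.12*255,0,255).astype(np.uint8),cv2.COLORMAP_JET)[::-1,::-1]
cv2.imwrite('pics/top.png',im)
E
```

```text
beam [ 0.614 -0.078  0.093]
beamend [0.663 0.112 0.093]
block [0.654 0.175 0.047]
fulc [0.545 0.056 0.058]
bar [ 0.426 -0.245  0.047]
bartip [ 0.418 -0.349  0.037]
barback [ 0.432 -0.176  0.044]
rest [ 0.436 -0.161  0.005]
shim [0.477 0.323 0.012]
shimg [0.475 0.391 0.055]
off [0.612 0.306 0.017]
bil [0.449 0.227 0.061]
brass [ 0.752 -0.036  0.036]
sq [nan nan nan]
turqrest [ 0.241 -0.303  0.007]
```

View pics/top.png

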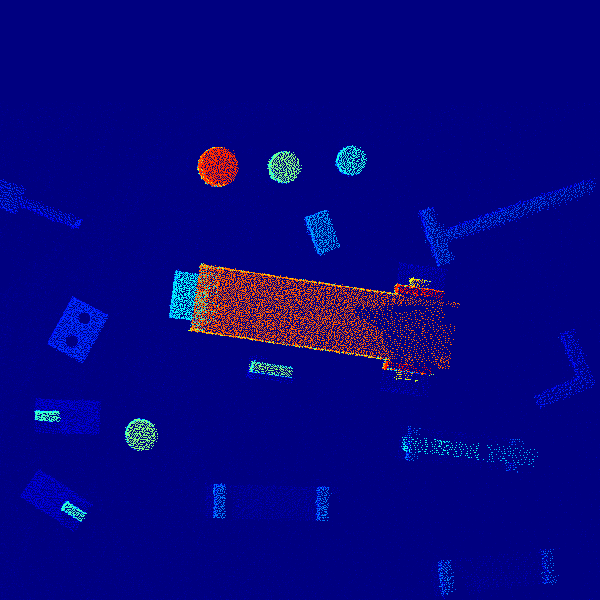

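The top map (up = +x, left = +y, 1.5 mm/px) shows the free end at +y (px 195,300) and the fulcrum on the robot side at (271,369). The bar is at (470,450) with its thick grip toward +y and its tip toward −y. The white shim is at (65,415), nose toward −y. The bar's rest is at (408..520,450), and the turquoise ones are at (270,502) and (495,573).

Run:
```python
from m import *
print('--')
S=P[1].reshape(-1,3);A=P[0].reshape(-1,3)
for nm,src in(('both',Q),('scene',A[~np.isnan(A[:,0])]),('side',S[~np.isnan(S[:,0])])):
    print(nm)
    rect('beam',.55,.75,-.18,.2,.088,.100,src)
    rect('block',.6,.72,.165,.22,.040,.050,src)
    rect('ridge',.51,.58,0,.1,.057,.066,src)
    rect('bargrip',.38,.47,-.3,-.12,.044,.054,src)
    rect('blade',.38,.47,-.38,-.24,.034,.0425,src)
    rect('shimplate',.43,.53,.28,.42,.006,.014,src)
    rect('shimgrip',.43,.53,.28,.42,.03,.056,src)
    rect('billet',.41,.49,.2,.27,.055,.064,src)
    rect('offcut',.56,.68,.24,.38,.015,.024,src)
c=a[1]; cr=c['frame'][120:190,255:325,::-1]; sh=c['frame'][285:355,225:345,::-1]
cr=cv2.resize(cr,(400,400)); sh=cv2.resize(sh,(400,233)); o=np.zeros((400,800,3),np.uint8); o[:,:400]=cr;o[:233,400:]=sh
cv2.imwrite('pics/crop.png',o)
```

```text
beam [ 0.614 -0.078  0.093]
beamend [0.663 0.112 0.093]
block [0.654 0.175 0.047]
fulc [0.545 0.056 0.058]
bar [ 0.426 -0.245  0.047]
bartip [ 0.418 -0.349  0.037]
barback [ 0.432 -0.176  0.044]
rest [ 0.436 -0.161  0.005]
shim [0.477 0.323 0.012]
shimg [0.475 0.391 0.055]
off [0.612 0.306 0.017]
bil [0.449 0.227 0.061]
brass [ 0.752 -0.036  0.036]
sq [nan nan nan]
turqrest [ 0.241 -0.303  0.007]
--
both
beam 7390 [625.7 -11. ] [346.1 131.9] 85.8 z 0.0948
block 604 [657.1 177.5] [30.9 71.8] 84.6 z 0.0449
ridge 186 [549.4  34.7] [36.9 81.6] 17.3 z 0.0604
bargrip 167 [ 428.9 -210.7] [114.9  22.7] 84.6 z 0.047
blade 100 [ 418.4 -305.3] [101.4  26.3] 84.1 z 0.0375
shimplate 1248 [474.2 348.8] [99.3 53.8] 88.9 z 0.0098
shimgrip 325 [476.1 378.8] [38.1 15.7] 87.8 z 0.0507
billet 522 [447.6 237.7] [47.9 46.4] 89.4 z 0.0601
offcut 1633 [605.1 333.3] [62.2 83.4] 61.3 z 0.0199
scene
beam 4524 [625.   -8.2] [336.9 123.1] 84.2 z 0.095
block 383 [656.6 176.8] [30.  69.8] 82.2 z 0.0447
ridge 112 [545.7  41.5] [62.2 14.2] 81.2 z 0.0607
bargrip 29 [ 430.3 -188.4] [66.5 17.9] 88.3 z 0.0471
blade few
shimplate 675 [474.2 348.6] [97.3 53.8] 88.9 z 0.0099
shimgrip 200 [476.1 379.3] [36.  15.7] 87.8 z 0.0502
billet 274 [447.5 238.3] [46.3 44.9] 68.0 z 0.0599
offcut 1019 [604.7 333.4] [62.2 82.6] 61.3 z 0.02
side
beam 2866 [625.8 -11. ] [346.1 131.7] 85.8 z 0.0942
block 221 [657.4 179. ] [30.  72.3] 87.8 z 0.0455
ridge 74 [549.5  34.8] [36.7 81.6] 17.3 z 0.0596
bargrip 138 [ 428.7 -210.7] [115.  22.] 83.9 z 0.047
blade 100 [ 418.4 -305.3] [101.4  26.3] 84.1 z 0.0375
shimplate 573 [474.5 348.9] [99.2 51. ] 88.4 z 0.0096
shimgrip 125 [475.7 378.8] [37.9 14.6] 89.3 z 0.0512
billet 248 [447.8 237.6] [45.7 48.1] 36.8 z 0.0604
offcut 614 [605.9 332.6] [61.4 80.7] 62.3 z 0.0198
```

View pics/crop.png

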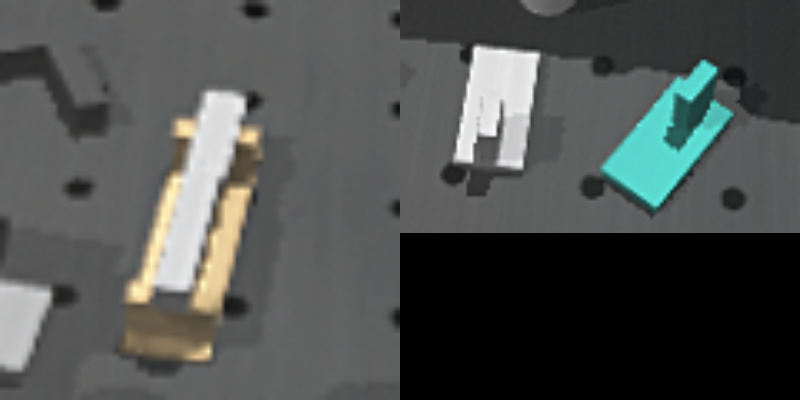

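The crop confirms the steel bar lying on the wooden rest (left) and the white steel shim (right, upright grip at the rear); the turquoise ones are left alone.

```bash
cat > plan.py <<'E'
from h import *
def rpy(v): return R.from_euler('xyz',v,degrees=True)
def plan(waypts,start=None):
    """waypts: list of (pos,R,n rows); prints tool-axis rows"""
    o=env.get_obs()
    p,r=(np.array(o['tool_pos']),rpy(o['tool_rot'])) if start is None else start
    for q,rr,n in waypts:
        q=np.array(q); dv=(r.inv()*rr).as_rotvec(); st=(q-p)/n
        T=[]; W=[]
        for i in range(n):
            ri=r*R.from_rotvec(dv*i/n)
            T.append(np.round(ri.inv().apply(st)/.08,3).tolist()); W.append(np.round(dv/n/np.pi,4).tolist())
        print(n,'T',T,'W',W[0], 'mm/row %.1f deg/row %.1f'%(np.linalg.norm(st)*1e3,np.degrees(np.linalg.norm(dv))/n))
        p,r=q,rr
def down(yaw): return rpy([180,0,yaw])
E
python3 - <<'E'
from plan import *
plan([([.429,-.208,.12],down(83.9),8),([.429,-.208,.0203],down(83.9),4)])
E
```

```text
8 T [[-0.325, -0.344, 0.159], [-0.329, -0.34, 0.159], [-0.334, -0.336, 0.159], [-0.338, -0.331, 0.159], [-0.343, -0.327, 0.159], [-0.347, -0.322, 0.159], [-0.351, -0.318, 0.159], [-0.356, -0.313, 0.159]] W [-0.0001, 0.0, 0.0042] mm/row 40.0 deg/row 0.8
4 T [[0.0, -0.0, 0.312], [0.0, -0.0, 0.312], [0.0, -0.0, 0.312], [0.0, -0.0, 0.312]] W [0.0, 0.0, 0.0] mm/row 24.9 deg/row 0.0
```

```bash
python3 -m creep '{"translation":[[-0.33,-0.34,0.1],[-0.33,-0.34,0.1],[-0.335,-0.335,0.15],[-0.34,-0.33,0.15],[-0.345,-0.325,0.15]],"turn":[[0,0,0.0042],[0,0,0.0042],[0,0,0.0042],[0,0,0.0042],[0,0,0.0042]],"grip":[1,1,1,1,1]}'
python3 -m creep '{"translation":[[-0.347,-0.322,0.15],[-0.35,-0.318,0.15],[-0.355,-0.313,0.15],[0,0,0]],"turn":[[0,0,0.0042],[0,0,0.0042],[0,0,0.0042],[0,0,0]],"grip":[1,1,1,1]}'
python3 - <<'E'
from plan import *
c=cam('wrist');p=cloud(c).reshape(-1,3);p=p[~np.isnan(p[:,0])]
k=(abs(p[:,0]-.42)<.05)&(p[:,1]>-.4)&(p[:,1]<-.1)
for n,a,b in(('grip',.043,.053),('blade',.034,.0425)):
    q=p[k&(p[:,2]>a)&(p[:,2]<b)];
    if len(q)>5: print(n,len(q),cv2.minAreaRect((q[:,:2]*1000).astype(np.float32)))
cv2.imwrite('pics/w1.png',c['frame'][:,:,::-1])
plan([([.429,-.208,.0203],down(83.9),5)])
E
```

```text
time_s: 0.78
tool_pos: [0.5117, -0.1317, 0.17]
tool_rot: [-180.0, 0.0, 86.2]
force: [0.2, -1.4, 0.0]
grip_width: 0.087
grasp_force: 0.0
time_s: 1.27
tool_pos: [0.4272, -0.2108, 0.1334]
tool_rot: [-179.8, -0.0, 83.6]
force: [-0.1, -0.0, 0.5]
grip_width: 0.0867
grasp_force: 0.0
grip 3257 ((429.663330078125, -213.91458129882812), (113.5177230834961, 22.104408264160156), 83.71784210205078)
blade 916 ((425.4812927246094, -251.693359375), (189.8241424560547, 26.169397354125977), 83.78387451171875)
5 T [[0.003, -0.001, 0.285], [0.003, -0.001, 0.285], [0.003, -0.001, 0.285], [0.003, -0.001, 0.285], [0.003, -0.001, 0.285]] W [-0.0, -0.0, -0.0001] mm/row 22.8 deg/row 0.0
```

```bash
python3 -m creep '{"translation":[[0,0.01,0.35],[0,0.01,0.35],[0,0.01,0.35],[0,0,0.355],[0,0,0]],"turn":[[0,0,0],[0,0,0],[0,0,0],[0,0,0],[0,0,0]],"grip":[1,1,1,1,1]}'
python3 -m creep '{"translation":[[0,0,0],[0,0,0],[0,0,0],[0,0,0],[0,0,0]],"turn":[[0,0,0],[0,0,0],[0,0,0],[0,0,0],[0,0,0]],"grip":[0,0,0,0,0]}' 60
```

```text
time_s: 1.95
tool_pos: [0.4318, -0.2073, 0.0205]
tool_rot: [-179.8, -0.1, 84.1]
force: [0.7, 0.2, 0.0]
grip_width: 0.087
grasp_force: 0.0
time_s: 2.58
tool_pos: [0.4327, -0.2091, 0.0224]
tool_rot: [180.0, 0.0, 83.9]
force: [-0.4, -0.1, -0.4]
grip_width: 0.0446
grasp_force: 0.0
```

```bash
python3 -m creep '{"translation":[[0,0,0],[0,0,0],[0,0,0],[0,0,0],[0,0,0]],"turn":[[0,0,0],[0,0,0],[0,0,0],[0,0,0],[0,0,0]],"grip":[0,0,0,0,0]}'
python3 -m creep '{"translation":[[0,0,-0.1],[0,0,-0.3],[0,0,-0.5],[0,0,-0.6],[0,0,-0.5]],"turn":[[0,0,0],[0,0,0],[0,0,0],[0,0,0],[0,0,0]],"grip":[0,0,0,0,0]}'
python3 - <<'E'
from plan import *
C=np.array([.5457,.0415,.0535]); b=np.radians(-8.2); u=np.array([np.cos(b),np.sin(b),0]); z=np.array([0,0,1])
def pose(th,s):  # s: grip distance behind ridge
    t=np.radians(th); d=u*np.cos(t)-z*np.sin(t); n=u*np.sin(t)+z*np.cos(t)
    X=-d; Z=-n; Y=np.cross(Z,X); return C-1.7e-3*n-s*d, R.from_matrix(np.c_[X,Y,Z])
p,r=pose(40,.150); print(p,r.as_euler('xyz',degrees=True))
p0,r0=pose(0,.15); p0=p0.copy(); p0[2]=.19
plan([(p0,r0,12),(p+[0,0,.03],r,6)])
E
```

```text
time_s: 3.2
tool_pos: [0.4315, -0.2088, 0.022]
tool_rot: [-179.9, -0.0, 83.9]
force: [-5.8, 0.5, 4.8]
grip_width: 0.0213
grasp_force: 60.0
time_s: 3.82
tool_pos: [0.4335, -0.2089, 0.1841]
tool_rot: [179.8, 0.0, 84.0]
force: [0.2, -0.1, -4.7]
grip_width: 0.0216
grasp_force: 59.9
[0.43088655 0.05804487 0.14861587] [180.  -40.  171.8]
12 T [[0.278, -0.067, -0.006], [0.284, -0.031, -0.006], [0.286, 0.005, -0.006], [0.283, 0.041, -0.006], [0.275, 0.077, -0.006], [0.263, 0.112, -0.006], [0.247, 0.144, -0.006], [0.226, 0.174, -0.006], [0.202, 0.202, -0.006], [0.175, 0.226, -0.006], [0.145, 0.246, -0.006], [0.112, 0.263, -0.006]] W [0.0001, 0.0001, -0.0407] mm/row 22.9 deg/row 7.3
6 T [[-0.071, 0.0, 0.024], [-0.073, 0.0, 0.015], [-0.074, 0.0, 0.007], [-0.075, 0.0, -0.002], [-0.074, 0.0, -0.011], [-0.072, 0.0, -0.019]] W [-0.0, 0.037, -0.0] mm/row 6.0 deg/row 6.7
```

```bash
python3 -m creep '{"translation":[[0.28,-0.07,0],[0.28,-0.03,0],[0.285,0.005,0],[0.285,0.04,0],[0.275,0.077,0]],"turn":[[0,0,-0.041],[0,0,-0.041],[0,0,-0.041],[0,0,-0.041],[0,0,-0.041]],"grip":[0,0,0,0,0]}'
python3 -m creep '{"translation":[[0.265,0.11,0],[0.247,0.144,0],[0.226,0.174,0],[0.2,0.2,0],[0.175,0.226,0]],"turn":[[0,0,-0.041],[0,0,-0.041],[0,0,-0.041],[0,0,-0.04],[0,0,-0.04]],"grip":[0,0,0,0,0]}'
python3 -m creep '{"translation":[[0.145,0.246,0],[0.112,0.263,0],[0,0,0]],"turn":[[0,0,-0.04],[0,0,-0.04],[0,0,0]],"grip":[0,0,0]}'
python3 - <<'E'
from plan import *
c=cam('wrist'); cv2.imwrite('pics/w2.png',c['frame'][:,:,::-1])
import pickle; s=cam('side'); sc=cam('scene'); pickle.dump((c,s,sc),open('c2.pkl','wb'))
p=cloud(c).reshape(-1,3);p=p[~np.isnan(p[:,0])]
print(env.get_obs()['tool_pos'],env.get_obs()['tool_rot'])
for n,pp in(('w',p),('s',cloud(s).reshape(-1,3)),('sc',cloud(sc).reshape(-1,3))):
    k=(abs(pp[:,0]-.545)<.03)&(abs(pp[:,1]-.045)<.06)&(pp[:,2]>.055)&(pp[:,2]<.066); q=pp[k]
    if len(q)>8: print(n,len(q),cv2.minAreaRect((q[:,:2]*1000).astype(np.float32)), q[:,2].max(), np.median(q,0))
    k=(pp[:,0]>.5)&(abs(pp[:,2]-.095)<.004)&(pp[:,1]<.18)&(pp[:,1]>-.1)&(pp[:,0]<.72)
    q=pp[k]
    # robot-side edge: min x per y bin
    e=[]
    for y in np.arange(-.09,.14,.01):
        b=q[abs(q[:,1]-y)<.005]
        if len(b)>15: e.append((y,np.percentile(b[:,0],2),np.percentile(b[:,0],98)))
    e=np.array(e)
    if len(e)>4: f=np.polyfit(e[:,0],e[:,1],1);g=np.polyfit(e[:,0],e[:,2],1); print(n,'edges x at y=.0415',np.polyval(f,.0415),np.degrees(np.arctan(f[0])),np.polyval(g,.0415),np.degrees(np.arctan(g[0])))
E
```

```text
time_s: 4.45
tool_pos: [0.4173, -0.0947, 0.1821]
tool_rot: [179.9, 0.0, 121.1]
force: [0.3, -0.1, -3.6]
grip_width: 0.0213
grasp_force: 59.9
time_s: 5.08
tool_pos: [0.4012, 0.0183, 0.1821]
tool_rot: [180.0, 0.1, 157.7]
force: [0.8, -0.7, -4.5]
grip_width: 0.0215
grasp_force: 59.9
time_s: 5.45
tool_pos: [0.3948, 0.0646, 0.1821]
tool_rot: [180.0, 0.0, 172.0]
force: [0.7, -0.1, -5.6]
grip_width: 0.0212
grasp_force: 59.9
[0.39507796 0.06199173 0.1820908 ] [-1.79984514e+02  2.95546276e-02  1.71719283e+02]
w 144 ((544.8228759765625, 41.04215621948242), (59.58394241333008, 14.288529396057129), 82.98664855957031) 0.0624931516350969 [0.54337306 0.01917259 0.06055228]
s 86 ((544.9048461914062, 42.42361068725586), (63.67999267578125, 15.393600463867188), 80.36539459228516) 0.06338942676210266 [0.54519454 0.04442962 0.0590809 ]
s edges x at y=.0415 0.5879516017192136 8.333641806720747 0.6854855311362257 8.739665835039887
sc 130 ((546.2921142578125, 42.756019592285156), (61.633331298828125, 14.436502456665039), 81.29344177246094) 0.0639438878198533 [0.54748074 0.04420759 0.06024627]
sc edges x at y=.0415 0.5880544382821734 8.240433262741911 0.685289872587952 8.532119992237584
```

View pics/w2.png

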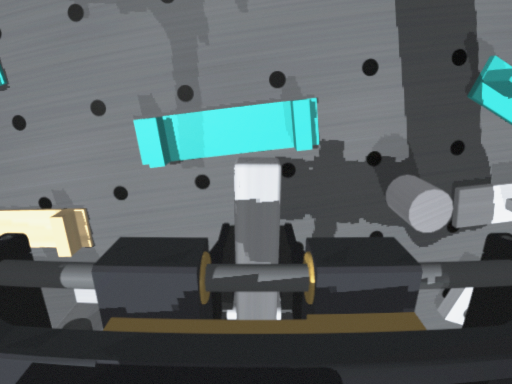

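```bash
cat > pry.py <<'E'
from plan import *
C=np.array([.546,.0418,.0535]); b=np.radians(-8.3); u=np.array([np.cos(b),np.sin(b),0]); z=np.array([0,0,1])
def pose(th,s,up=0):
    t=np.radians(th); d=u*np.cos(t)-z*np.sin(t); n=u*np.sin(t)+z*np.cos(t)
    X=-d; Z=-n; Y=np.cross(Z,X); return C+(up-1.7e-3)*n-s*d, R.from_matrix(np.c_[X,Y,Z])
def where():
    o=env.get_obs(); p=np.array(o['tool_pos'])-C; r=rpy(o['tool_rot']).as_matrix(); d=-r[:,0]; n=-r[:,2]
    print('th',np.degrees(np.arcsin(-d[2])),'yaw',np.degrees(np.arctan2(d[1],d[0])),'s %.4f up %.4f lat %.4f'%(-p@d,p@n+.0017,p@np.cross(n,d)),'F',o['force'],o['wrist_torque'],o['qpos'],o['time_s'])
E
python3 - <<'E'
from pry import *
a=pose(40,.15,.02); 
plan([(*a,7),(*pose(40,.15,.0015),2),(*pose(40,.095,.0015),6)])
E
```

```text
7 T [[-0.088, 0.003, 0.032], [-0.09, 0.003, 0.024], [-0.092, 0.003, 0.014], [-0.093, 0.003, 0.005], [-0.093, 0.003, -0.004], [-0.093, 0.003, -0.013], [-0.091, 0.003, -0.023]] W [-0.0, 0.0318, 0.0] mm/row 7.5 deg/row 5.7
2 T [[-0.0, -0.0, 0.116], [-0.0, -0.0, 0.116]] W [0.0, 0.0, 0.0] mm/row 9.3 deg/row 0.0
6 T [[-0.115, 0.0, 0.0], [-0.115, 0.0, 0.0], [-0.115, 0.0, 0.0], [-0.115, 0.0, 0.0], [-0.115, 0.0, 0.0], [-0.115, 0.0, 0.0]] W [0.0, 0.0, 0.0] mm/row 9.2 deg/row 0.0
```

```bash
python3 -m creep '{"translation":[[-0.088,0.003,0.032],[-0.09,0.003,0.024],[-0.092,0.003,0.014],[-0.093,0.003,0.005],[-0.093,0.003,-0.004]],"turn":[[0,0.032,0],[0,0.032,0],[0,0.032,0],[0,0.032,0],[0,0.032,0]],"grip":[0,0,0,0,0]}'
python3 -m creep '{"translation":[[-0.093,0.003,-0.013],[-0.091,0.003,-0.023],[0,0,0],[0,0,0]],"turn":[[0,0.032,0],[0,0.032,0],[0,0,0],[0,0,0]],"grip":[0,0,0,0]}'
python3 - <<'E'
from pry import *
c=cam('side'); where(); s=cam('scene'); where()
P=cloud(s).reshape(-1,3); 
o=env.get_obs(); T=np.array(o['tool_pos']); d=-rpy(o['tool_rot']).as_matrix()[:,0]; n=-rpy(o['tool_rot']).as_matrix()[:,2]
for nm,cc in(('side',c),('scene',s)):
    p=cloud(cc).reshape(-1,3)-T; l=p@d; h=p@n; w=p@np.cross(n,d)
    k=(abs(w)<.02)&(l>.02)&(l<.16)&(h>0.0)&(h<.045); q=np.c_[l,w,h][k]
    if len(q)>10: print(nm,len(q),'l max',np.percentile(q[:,0],[90,98,99.5]),'w',np.percentile(q[:,1],[2,50,98]))
    for a in np.arange(.03,.15,.02):
        m=q[abs(q[:,0]-a)<.01]
        if len(m)>4: print(a,np.median(m[:,1]),np.percentile(m[:,2],[10,50,90]))
save(s,'p1.png',(130,150,330,300),3.5)
E
```

```text
time_s: 6.22
tool_pos: [0.4313, 0.0575, 0.1689]
tool_rot: [-180.0, -28.8, 171.6]
force: [0.6, -0.3, -4.1]
grip_width: 0.0216
grasp_force: 59.9
time_s: 6.72
tool_pos: [0.444, 0.0568, 0.1639]
tool_rot: [-180.0, -40.2, 171.7]
force: [0.4, -0.3, -4.6]
grip_width: 0.0215
grasp_force: 59.9
th 40.14649010616673 yaw -8.230756241080234 s 0.1505 up 0.0200 lat 0.0005 F [-0.08750656 -0.4310904  -4.05295712] [-0.03083544 -1.25887212 -0.03764358] [ -0.65462366  27.47794756  -4.66524166  87.72488519  -6.90815181
 104.00661924  76.91669573] 6.775
th 40.12952426333087 yaw -8.20321479967576 s 0.1508 up 0.0203 lat 0.0006 F [ 0.29303581  0.05172528 -3.49142749] [-0.12064365 -1.30295862  0.03391669] [ -0.66565481  27.43727452  -4.67201269  87.73289876  -6.91010638
 104.02151353  76.91914589] 6.825
side 236 l max [0.1555273  0.15838577 0.15941854] w [-0.01370835  0.01066057  0.01610253]
0.03 0.011576496269081183 [0.00979818 0.01672296 0.02318536]
0.05 0.012160207336910665 [0.00894168 0.01561213 0.02240423]
0.07 0.011599143031943353 [0.0089469  0.01303459 0.01662975]
0.09000000000000001 0.01018487424667184 [0.00986515 0.01325052 0.01496758]
0.11000000000000001 0.009994849513340155 [0.00943312 0.01329142 0.01471422]
0.13 0.009002236501457903 [0.008511   0.01335441 0.0148022 ]
scene 515 l max [0.14545663 0.15825449 0.15898667] w [-0.01195587  0.00344238  0.01441206]
0.05 0.00698230072190887 [0.0133423  0.02350634 0.02564591]
0.07 0.004421659630720929 [0.01201008 0.01446626 0.02232417]
0.09000000000000001 0.002626898162121965 [0.01176313 0.01392358 0.01592804]
0.11000000000000001 0.0029052904515827357 [0.01201171 0.01396491 0.01599134]
0.13 0.0029922844650985894 [0.01127293 0.01415654 0.01554029]
```

View pics/p1.png

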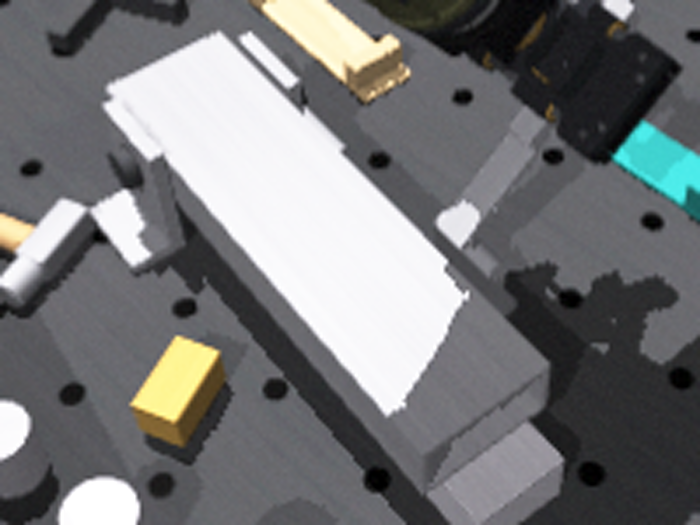

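The picture shows the bar held straight, its blade tip at (460,220) just above the ridge and lined up with the beam's side. Nothing is touching. I'll tilt to 44° for more clearance, then slide it in.

Run:
```python
from pry import *
plan([(*pose(44,.15,.02),1),(*pose(44,.15,.0045),2),(*pose(44,.094,.0045),6)])
```

```text
1 T [[-0.03, -0.006, -0.123]] W [-0.0002, 0.0215, 0.0004] mm/row 10.1 deg/row 3.9
2 T [[-0.0, 0.0, 0.097], [-0.0, 0.0, 0.097]] W [0.0, 0.0, 0.0] mm/row 7.7 deg/row 0.0
6 T [[-0.117, 0.0, -0.0], [-0.117, 0.0, -0.0], [-0.117, 0.0, -0.0], [-0.117, 0.0, -0.0], [-0.117, 0.0, -0.0], [-0.117, 0.0, -0.0]] W [0.0, 0.0, 0.0] mm/row 9.3 deg/row 0.0
```

```bash
python3 -m creep '{"translation":[[-0.03,-0.006,-0.123],[0,0,0.097],[0,0,0.097],[0,0,0]],"turn":[[0,0.0215,0],[0,0,0],[0,0,0],[0,0,0]],"grip":[0,0,0,0]}'
python3 -m creep '{"translation":[[-0.115,0,0],[-0.115,0,0],[-0.115,0,0],[-0.115,0,0],[-0.1,0,0]],"turn":[[0,0,0],[0,0,0],[0,0,0],[0,0,0],[0,0,0]],"grip":[0,0,0,0,0]}'
python3 -c "
from pry import *
where();cam('side');where()"
```

```text
time_s: 7.32
tool_pos: [0.44, 0.0573, 0.1589]
tool_rot: [-180.0, -44.2, 171.8]
force: [-0.0, -0.3, -4.5]
grip_width: 0.0215
grasp_force: 59.9
time_s: 7.95
tool_pos: [0.4732, 0.0524, 0.1268]
tool_rot: [-180.0, -44.2, 171.8]
force: [0.1, 0.3, -4.6]
grip_width: 0.0216
grasp_force: 59.9
th 44.21019156725121 yaw -8.22076004730951 s 0.1038 up 0.0030 lat 0.0001 F [ 0.13772523  0.28492905 -4.63343502] [-0.09547202 -1.38202971  0.05652985] [ -0.40315083  35.81281861  -4.19372299  81.8331455   -6.81603636
 105.67701033  77.76650561] 7.95
th 44.20200936047979 yaw -8.248491092216483 s 0.1030 up 0.0026 lat -0.0001 F [ 0.89622177 -0.41151951 -4.67701268] [-0.10788405 -1.4486912   0.00598921] [ -0.39860736  35.88478965  -4.1780168   81.81483082  -6.80618328
 105.61761042  77.77342323] 8.0
```

```bash
python3 -m creep '{"translation":[[-0.07,0,0],[-0.05,0,0],[0,0,0.012],[0,0,0]],"turn":[[0,0,0],[0,0,0],[0,0,0],[0,0,0]],"grip":[0,0,0,0]}'
python3 - <<'E'
from pry import *
where();c=cam('scene');where()
save(c,'p2.png',(200,150,320,240),5)
plan([(*pose(38,.094,.0015),3),(*pose(30,.094,0.0),4),(*pose(24,.094,0.0),4)])
E
```

```text
time_s: 8.5
tool_pos: [0.4789, 0.0516, 0.1203]
tool_rot: [180.0, -44.2, 171.8]
force: [0.1, -0.1, -4.8]
grip_width: 0.0216
grasp_force: 59.9
th 44.17844307894284 yaw -8.20300577540631 s 0.0952 up 0.0023 lat 0.0002 F [ 0.07891406 -0.05565584 -4.78291394] [-0.09726738 -1.39839455 -0.06300986] [ -0.39134101  36.78019158  -4.12680328  81.07804245  -6.71532637
 105.44803271  77.89584734] 8.5
th 44.17706912467236 yaw -8.196704545088323 s 0.0952 up 0.0024 lat 0.0002 F [-0.38625217 -0.42243769 -4.10472809] [-0.1151946  -1.41563445 -0.02313805] [ -0.39254918  36.774174    -4.12821943  81.07773071  -6.71813919
 105.4523137   77.89669096] 8.55
3 T [[-0.008, -0.0, 0.046], [-0.006, -0.0, 0.046], [-0.004, -0.0, 0.046]] W [-0.0001, -0.0114, 0.0001] mm/row 3.7 deg/row 2.1
4 T [[-0.004, -0.0, 0.046], [-0.002, -0.0, 0.046], [-0.0, -0.0, 0.046], [0.001, -0.0, 0.046]] W [0.0, -0.0111, 0.0] mm/row 3.7 deg/row 2.0
4 T [[-0.002, 0.0, 0.031], [-0.001, 0.0, 0.031], [-0.001, 0.0, 0.031], [0.0, 0.0, 0.031]] W [0.0, -0.0083, -0.0] mm/row 2.5 deg/row 1.5
```

View pics/p2.png

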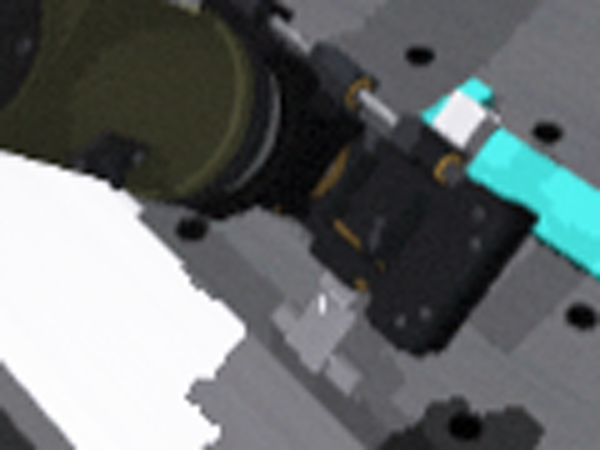

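The picture shows the blade crossing the ridge near (315,320) and passing under the beam's side, with the gripper body clear of the beam. Now I'll lever in steps.

```bash
python3 -m creep '{"translation":[[-0.008,0,0.046],[-0.006,0,0.046],[-0.004,0,0.046],[0,0,0]],"turn":[[0,-0.0114,0],[0,-0.0114,0],[0,-0.0114,0],[0,0,0]],"grip":[0,0,0,0]}'
python3 -c "
from pry import *
where()"
python3 -m creep '{"translation":[[-0.004,0,0.046],[-0.002,0,0.046],[0,0,0.046],[0,0,0.046],[0,0,0]],"turn":[[0,-0.0111,0],[0,-0.0111,0],[0,-0.0111,0],[0,-0.0111,0],[0,0,0]],"grip":[0,0,0,0,0]}'
python3 -c "
from pry import *
where();c=cam('side');p=cloud(c).reshape(-1,3)
k=(abs(p[:,1]-.13)<.01)&(abs(p[:,0]-.65)<.03)&(p[:,2]>.08)&(p[:,2]<.14);print('z near end',np.median(p[k,2]),k.sum())
plan([(*pose(24,.094,0.0),4),(*pose(19,.094,0.0),3)])"
```

```text
time_s: 9.05
tool_pos: [0.4724, 0.0527, 0.1119]
tool_rot: [180.0, -38.0, 171.8]
force: [-0.2, -0.1, -3.9]
grip_width: 0.0212
grasp_force: 59.9
th 37.991614373918125 yaw -8.176622815529955 s 0.0945 up 0.0020 lat 0.0003 F [-0.17306765 -0.13558682 -3.87713793] [-0.03220168 -1.16713844 -0.03582098] [-0.70559031 31.84418309 -4.27738214 86.64072657 -5.95904932 98.69926674
 77.79595624] 9.05
time_s: 9.68
tool_pos: [0.4674, 0.0532, 0.1007]
tool_rot: [180.0, -29.7, 171.8]
force: [7.1, -1.1, 3.2]
grip_width: 0.0215
grasp_force: 59.9
th 29.670564215663678 yaw -8.215071522481606 s 0.0924 up 0.0034 lat 0.0001 F [ 7.06698545 -1.07485876  3.19067956] [-0.10670644 -1.12249134  0.17844301] [-1.17017214 25.50994869 -4.49680047 93.76314143 -4.96152828 89.68252423
 77.35078525] 9.675
z near end 0.0968092705737718 119
4 T [[0.003, 0.0, 0.04], [0.004, 0.0, 0.04], [0.005, 0.0, 0.039], [0.006, 0.0, 0.039]] W [0.0, -0.0079, 0.0001] mm/row 3.2 deg/row 1.4
3 T [[-0.002, 0.0, 0.034], [-0.001, 0.0, 0.034], [-0.0, 0.0, 0.034]] W [0.0, -0.0093, 0.0] mm/row 2.7 deg/row 1.7
```

```bash
python3 -m creep '{"translation":[[0.003,0,0.036],[0.003,0,0.036],[0.003,0,0.036],[0.003,0,0.036],[0,0,0]],"turn":[[0,-0.0079,0],[0,-0.0079,0],[0,-0.0079,0],[0,-0.0079,0],[0,0,0]],"grip":[0,0,0,0,0]}'
python3 -c "
from pry import *
where();c=cam('side');p=cloud(c).reshape(-1,3)
k=(abs(p[:,1]-.13)<.01)&(abs(p[:,0]-.65)<.03)&(p[:,2]>.08)&(p[:,2]<.14);print('z near end',np.median(p[k,2]),k.sum())
plan([(*pose(19,.094,0.0),3)])"
```

```text
time_s: 10.35
tool_pos: [0.463, 0.0539, 0.0913]
tool_rot: [179.9, -23.8, 171.8]
force: [9.4, -2.0, 4.0]
grip_width: 0.0217
grasp_force: 60.0
th 23.782727888579338 yaw -8.238042796964812 s 0.0920 up 0.0025 lat 0.0001 F [ 9.37402854 -2.02161826  4.0297807 ] [-0.14391598 -1.70563595  0.13157159] [-1.57646643 21.02373971 -4.74407805 99.12638863 -4.23261437 82.98949225
 76.76884784] 10.35
z near end 0.10415860742753988 119
3 T [[0.006, -0.0, 0.043], [0.007, -0.0, 0.043], [0.009, -0.0, 0.043]] W [0.0001, -0.0089, 0.0001] mm/row 3.5 deg/row 1.6
```

```bash
python3 -m creep '{"translation":[[0.004,0,0.036],[0.004,0,0.036],[0.004,0,0.036],[0.004,0,0.036],[0,0,0]],"turn":[[0,-0.0083,0],[0,-0.0083,0],[0,-0.0083,0],[0,-0.0083,0],[0,0,0]],"grip":[0,0,0,0,0]}'
python3 -c "
from pry import *
where();c=cam('side');p=cloud(c).reshape(-1,3)
k=(abs(p[:,1]-.13)<.01)&(abs(p[:,0]-.65)<.03)&(p[:,2]>.08)&(p[:,2]<.14);print('z near end',np.median(p[k,2]),k.sum())
"
```

```text
time_s: 11.02
tool_pos: [0.4597, 0.0546, 0.0816]
tool_rot: [179.9, -17.5, 171.7]
force: [11.9, -2.7, 2.9]
grip_width: 0.0214
grasp_force: 60.0
th 17.545679113194254 yaw -8.25026323446792 s 0.0916 up 0.0022 lat 0.0003 F [11.94010803 -2.71873406  2.94203197] [-0.23828812 -2.49764222  0.08764187] [ -2.07941424  16.43804487  -5.05870661 104.70196244  -3.37122379
  75.85624074  75.89840437] 11.025
z near end 0.1111283159363822 118
```

```bash
python3 -m creep '{"translation":[[0.004,0,0.036],[0,0,0],[0,0,0]],"turn":[[0,-0.0078,0],[0,0,0],[0,0,0]],"grip":[0,0,0]}'
python3 -c "
from pry import *
where();c=cam('side');p=cloud(c).reshape(-1,3)
k=(abs(p[:,1]-.13)<.01)&(abs(p[:,0]-.65)<.03)&(p[:,2]>.08)&(p[:,2]<.14);print('z near end',np.median(p[k,2]),k.sum())
plan([(*pose(25,.093,.004),5),(*pose(25,.16,.006),3)])"
```

```text
time_s: 11.45
tool_pos: [0.459, 0.0547, 0.0791]
tool_rot: [179.9, -16.1, 171.7]
force: [12.7, -2.6, 3.8]
grip_width: 0.0216
grasp_force: 60.0
th 16.134314476186603 yaw -8.25768678953984 s 0.0916 up 0.0018 lat 0.0003 F [12.74334116 -2.55824661  3.7653489 ] [-0.25609846 -2.6312116   0.17170367] [ -2.20485535  15.43406416  -5.13897384 105.97850781  -3.15165749
  74.19837914  75.65288868] 11.45
z near end 0.11313748027168856 119
5 T [[-0.0, -0.0, -0.041], [0.001, -0.0, -0.041], [0.002, -0.001, -0.041], [0.004, -0.001, -0.041], [0.005, -0.001, -0.041]] W [0.0001, 0.0098, 0.0] mm/row 3.3 deg/row 1.8
3 T [[0.279, 0.0, -0.008], [0.279, 0.0, -0.008], [0.279, 0.0, -0.008]] W [0.0, 0.0, 0.0] mm/row 22.3 deg/row 0.0
```

```bash
python3 -m creep '{"translation":[[0,0,-0.041],[0,0,-0.041],[0,0,-0.041],[0.003,0,-0.041],[0.003,0,-0.041]],"turn":[[0,0.0098,0],[0,0.0098,0],[0,0.0098,0],[0,0.0098,0],[0,0.0098,0]],"grip":[0,0,0,0,0]}'
python3 -c "
from pry import *
where()"
python3 -m creep '{"translation":[[0.1,0,0],[0.15,0,-0.01],[0.25,0,-0.01],[0.3,0,-0.01],[0.1,0,0]],"turn":[[0,0,0],[0,0,0],[0,0,0],[0,0,0],[0,0,0]],"grip":[0,0,0,0,0]}'
python3 - <<'E'
from pry import *
where();c=cam('side');s=cam('scene');w=cam('wrist');p=cloud(c).reshape(-1,3)
k=(abs(p[:,1]-.13)<.01)&(abs(p[:,0]-.65)<.03)&(p[:,2]>.08)&(p[:,2]<.14);print('z near end',np.median(p[k,2]),k.sum())
o=env.get_obs(); T=np.array(o['tool_pos']); d=-rpy(o['tool_rot']).as_matrix()[:,0]; n=-rpy(o['tool_rot']).as_matrix()[:,2]
for nm,cc in(('side',c),('scene',s),('wrist',w)):
    p=cloud(cc).reshape(-1,3)-T; l=p@d; h=p@n; v=p@np.cross(n,d)
    k=(abs(v)<.02)&(l>-.08)&(l<.165)&(h>0.0)&(h<.035); q=np.c_[l,v,h][k]
    if len(q)>10: print(nm,len(q),'l',np.percentile(q[:,0],[.5,2,98,99.5]))
    for a in np.arange(-.07,.15,.02):
        m=q[abs(q[:,0]-a)<.01]
        if len(m)>8: print(round(a,3),len(m),np.round(np.median(m[:,1]),4),np.round(np.percentile(m[:,2],[10,50,90]),4))
E
```

```text
time_s: 12.12
tool_pos: [0.4601, 0.0546, 0.0929]
tool_rot: [179.9, -25.5, 171.8]
force: [5.9, -1.0, -0.5]
grip_width: 0.0212
grasp_force: 59.9
th 25.51020839216915 yaw -8.215176636575972 s 0.0953 up -0.0001 lat 0.0004 F [ 5.92498592 -0.99547493 -0.54545966] [-0.16084811 -2.12528905  0.01283262] [-1.51595866 21.97639655 -4.71190675 98.20303496 -4.50126406 84.65812299
 76.90220781] 12.125
time_s: 12.75
tool_pos: [0.3925, 0.0642, 0.1256]
tool_rot: [-180.0, -25.9, 171.8]
force: [0.5, -0.0, -4.2]
grip_width: 0.0213
grasp_force: 59.9
th 25.905123643289738 yaw -8.16982537561028 s 0.1710 up -0.0012 lat 0.0003 F [ 0.45749491 -0.00639346 -4.17679371] [ 2.38335667e-04 -8.34228977e-01  3.60043216e-02] [ -1.94331393  13.01409017  -5.7082516  105.92792304  -5.62635238
  86.14242249  75.66626562] 12.75
z near end 0.11340527322259147 115
side 355 l [-0.05355977 -0.05310444  0.16310661  0.16445984]
-0.05 61 0.0079 [0.0111 0.0222 0.0258]
-0.03 69 0.0107 [0.0131 0.0233 0.0267]
-0.01 72 0.0078 [0.0112 0.0239 0.0276]
0.09 16 0.0131 [0.01   0.0137 0.0157]
0.11 42 0.0063 [0.0099 0.0143 0.0162]
0.13 45 0.0051 [0.0099 0.014  0.0158]
scene 560 l [0.02417057 0.02628472 0.1631606  0.16485098]
0.03 70 0.0067 [0.0163 0.0246 0.0266]
0.05 92 0.0064 [0.0137 0.0245 0.0262]
0.07 92 0.0038 [0.0127 0.0149 0.0167]
0.09 85 0.0039 [0.012  0.0143 0.0165]
0.11 85 0.0028 [0.0118 0.0146 0.0157]
0.13 87 0.0031 [0.0119 0.014  0.0163]
wrist 6956 l [-0.05093085 -0.0507582   0.03235841  0.03398943]
-0.05 1348 0.001 [0.0191 0.0264 0.0274]
-0.03 1833 0.001 [0.0257 0.0265 0.0273]
-0.01 2612 0.0006 [0.0135 0.0263 0.0282]
0.01 236 0.0011 [0.0256 0.0263 0.027 ]
0.03 927 0.0006 [0.0255 0.0262 0.027 ]
```

Run:
```python
from pry import *
plan([([.39,.064,.185],down(171.8),4),([.4305,-.209,.185],down(83.8),12),([.4305,-.209,.04],down(83.8),4),([.4305,-.209,.0225],down(83.8),3)])
```

```text
4 T [[0.092, -0.001, -0.164], [0.073, -0.001, -0.173], [0.054, -0.001, -0.18], [0.033, -0.001, -0.185]] W [-0.0, -0.0359, -0.0] mm/row 15.1 deg/row 6.5
12 T [[-0.082, -0.275, -0.0], [-0.117, -0.263, -0.0], [-0.149, -0.246, -0.0], [-0.18, -0.225, -0.0], [-0.207, -0.2, -0.0], [-0.231, -0.172, -0.0], [-0.251, -0.141, -0.0], [-0.267, -0.108, -0.0], [-0.278, -0.073, -0.0], [-0.285, -0.037, -0.0], [-0.287, -0.0, -0.0], [-0.285, 0.037, 0.0]] W [0.0, -0.0, 0.0407] mm/row 23.0 deg/row 7.3
4 T [[0.0, -0.0, 0.453], [0.0, -0.0, 0.453], [0.0, -0.0, 0.453], [0.0, -0.0, 0.453]] W [0.0, 0.0, 0.0] mm/row 36.2 deg/row 0.0
3 T [[0.0, -0.0, 0.073], [0.0, -0.0, 0.073], [0.0, -0.0, 0.073]] W [0.0, 0.0, 0.0] mm/row 5.8 deg/row 0.0
```

```bash
python3 -m creep '{"translation":[[0.092,0,-0.164],[0.073,0,-0.173],[0.054,0,-0.18],[0.033,0,-0.185]],"turn":[[0,-0.036,0],[0,-0.036,0],[0,-0.036,0],[0,-0.036,0]],"grip":[0,0,0,0]}'
python3 -m creep '{"translation":[[-0.082,-0.275,0],[-0.117,-0.263,0],[-0.149,-0.246,0],[-0.18,-0.225,0],[-0.207,-0.2,0]],"turn":[[0,0,0.0407],[0,0,0.0407],[0,0,0.0407],[0,0,0.0407],[0,0,0.0407]],"grip":[0,0,0,0,0]}'
python3 -m creep '{"translation":[[-0.231,-0.172,0],[-0.251,-0.141,0],[-0.267,-0.108,0],[-0.278,-0.073,0],[-0.285,-0.037,0]],"turn":[[0,0,0.0407],[0,0,0.0407],[0,0,0.0407],[0,0,0.0407],[0,0,0.0407]],"grip":[0,0,0,0,0]}'
python3 -m creep '{"translation":[[-0.287,0,0],[-0.285,0.037,0],[0,0,0],[0,0,0]],"turn":[[0,0,0.0407],[0,0,0.0407],[0,0,0],[0,0,0]],"grip":[0,0,0,0]}'
python3 - <<'E'
from plan import *
print(env.get_obs()['tool_rot'])
plan([([.4305,-.209,.045],down(83.8),5),([.4305,-.209,.0225],down(83.8),3)])
E
```

```text
time_s: 13.4
tool_pos: [0.3899, 0.0644, 0.1852]
tool_rot: [-180.0, 0.2, 171.8]
force: [-0.5, 0.3, -5.2]
grip_width: 0.0214
grasp_force: 59.9
time_s: 14.02
tool_pos: [0.4064, -0.0501, 0.1845]
tool_rot: [-180.0, -0.0, 134.9]
force: [0.2, 0.2, -4.9]
grip_width: 0.0214
grasp_force: 59.9
time_s: 14.65
tool_pos: [0.4235, -0.1638, 0.1844]
tool_rot: [-180.0, -0.1, 98.3]
force: [0.6, -0.1, -3.9]
grip_width: 0.0219
grasp_force: 59.9
time_s: 15.15
tool_pos: [0.4305, -0.2079, 0.1846]
tool_rot: [180.0, -0.1, 83.9]
force: [0.5, 1.1, -4.9]
grip_width: 0.0211
grasp_force: 59.9
[ 1.79993851e+02 -7.09860523e-02  8.39426117e+01]
5 T [[-0.003, 0.0, 0.349], [-0.003, 0.0, 0.349], [-0.003, 0.0, 0.349], [-0.003, 0.0, 0.349], [-0.003, 0.0, 0.349]] W [0.0, -0.0001, 0.0002] mm/row 27.9 deg/row 0.0
3 T [[0.0, -0.0, 0.094], [0.0, -0.0, 0.094], [0.0, -0.0, 0.094]] W [0.0, 0.0, 0.0] mm/row 7.5 deg/row 0.0
```

```bash
python3 -m creep '{"translation":[[-0.003,0,0.35],[-0.003,0,0.35],[-0.003,0,0.35],[-0.003,0,0.35],[-0.003,0,0.33]],"turn":[[0,0,0],[0,0,0],[0,0,0],[0,0,0],[0,0,0]],"grip":[0,0,0,0,0]}'
python3 -m creep '{"translation":[[0,0,0.09],[0,0,0.09],[0,0,0.08],[0,0,0],[0,0,0]],"turn":[[0,0,0],[0,0,0],[0,0,0],[0,0,0],[0,0,0]],"grip":[0,0,0,0,0]}'
```

```text
time_s: 15.78
tool_pos: [0.431, -0.2086, 0.0459]
tool_rot: [179.9, -0.0, 84.0]
force: [0.8, -0.1, -4.6]
grip_width: 0.0213
grasp_force: 59.9
time_s: 16.4
tool_pos: [0.4315, -0.2101, 0.0266]
tool_rot: [179.8, 0.0, 83.9]
force: [-0.2, 0.2, -4.7]
grip_width: 0.0213
grasp_force: 59.9
```

```bash
python3 -m creep '{"translation":[[0,0,0.03],[0,0,0.02],[0,0,0]],"turn":[[0,0,0],[0,0,0],[0,0,0]],"grip":[0,0,0]}'
python3 -m creep '{"translation":[[0,0,0.01],[0,0,0.005],[0,0,0]],"turn":[[0,0,0],[0,0,0],[0,0,0]],"grip":[0,0,0]}'
```

```text
time_s: 16.77
tool_pos: [0.4312, -0.21, 0.0222]
tool_rot: [179.9, 0.0, 83.9]
force: [-0.2, 0.8, -3.1]
grip_width: 0.0213
grasp_force: 59.9
time_s: 17.15
tool_pos: [0.4313, -0.21, 0.022]
tool_rot: [179.9, -0.0, 83.9]
force: [-3.0, 2.8, 5.1]
grip_width: 0.0212
grasp_force: 59.9
```

Contact made. Release and rise.

```bash
python3 -m creep '{"translation":[[0,0,0],[0,0,0],[0,0,0],[0,0,0],[0,0,0]],"turn":[[0,0,0],[0,0,0],[0,0,0],[0,0,0],[0,0,0]],"grip":[1,1,1,1,1]}'
python3 -m creep '{"translation":[[0,0,-0.1],[0,0,-0.3],[0,0,-0.6],[0,0,-0.6],[0,0,-0.6]],"turn":[[0,0,0],[0,0,0],[0,0,0],[0,0,0],[0,0,0]],"grip":[1,1,1,1,1]}'
python3 - <<'E'
from plan import *
c=cam('wrist');s=cam('side');p=cloud(c).reshape(-1,3);p=p[~np.isnan(p[:,0])]
k=(abs(p[:,0]-.42)<.05)&(p[:,1]>-.4)&(p[:,1]<-.1)
for n,a,b in(('grip',.043,.053),('blade',.034,.0425)):
    q=p[k&(p[:,2]>a)&(p[:,2]<b)];
    if len(q)>5: print(n,len(q),cv2.minAreaRect((q[:,:2]*1000).astype(np.float32)),np.median(q[:,2]))
# beam edge lines and seat, shim from side
S=cloud(s).reshape(-1,3); A=cloud(cam('scene')).reshape(-1,3)
for nm,q0 in(('side',S),('scene',A)):
    q=q0[(q0[:,2]>.09)&(q0[:,2]<.12)&(q0[:,0]>.56)&(q0[:,0]<.74)&(q0[:,1]>.02)&(q0[:,1]<.18)]
    L,Rr,E=[],[],[]
    for y in np.arange(.03,.14,.01):
        b=q[abs(q[:,1]-y)<.005]
        if len(b)>20: L.append((y,np.percentile(b[:,0],1.5)));Rr.append((y,np.percentile(b[:,0],98.5)))
    for x in np.arange(.62,.69,.01):
        b=q[abs(q[:,0]-x)<.005]; b=b[b[:,1]>.1]
        if len(b)>20: E.append((x,np.percentile(b[:,1],98.5)))
    for n,e in(('L',L),('R',Rr),('E',E)):
        e=np.array(e); f=np.polyfit(e[:,0],e[:,1],1); print(nm,n,f,np.degrees(np.arctan(f[0])))
    b=q0[(abs(q0[:,2]-.045)<.004)&(q0[:,0]>.6)&(q0[:,0]<.72)&(q0[:,1]>.158)&(q0[:,1]<.21)]; print('block',len(b),cv2.minAreaRect((b[:,:2]*1000).astype(np.float32)))
    for lo,hi in((.006,.014),(.03,.056)):
        b=q0[(q0[:,2]>lo)&(q0[:,2]<hi)&(q0[:,0]>.43)&(q0[:,0]<.53)&(q0[:,1]>.28)&(q0[:,1]<.42)];print('shim',len(b),cv2.minAreaRect((b[:,:2]*1000).astype(np.float32)))
E
```

```text
time_s: 17.77
tool_pos: [0.4311, -0.2099, 0.0209]
tool_rot: [179.9, 0.0, 83.9]
force: [0.3, 0.0, 0.0]
grip_width: 0.0632
grasp_force: 0.0
time_s: 18.4
tool_pos: [0.4305, -0.2098, 0.1991]
tool_rot: [179.8, 0.0, 83.9]
force: [0.3, -0.2, -0.5]
grip_width: 0.0865
grasp_force: 0.0
grip 2108 ((431.5694580078125, -215.36248779296875), (113.91062927246094, 21.292129516601562), 83.33617401123047) 0.047964723628622974
blade 767 ((428.78594970703125, -238.87411499023438), (161.02047729492188, 26.087535858154297), 83.1490249633789) 0.03784414525530021
side L [0.14566337 0.58010874] 8.287609455137837
side R [0.16506546 0.67846084] 9.373036267581863
side E [-0.13044683  0.23987797] -7.432086632944591
block 261 ((656.895263671875, 172.91015625), (38.141571044921875, 71.12056732177734), 82.95281982421875)
shim 558 ((474.4558410644531, 349.1644592285156), (99.64505767822266, 50.682334899902344), 87.75439453125)
shim 117 ((475.6521911621094, 379.1552429199219), (36.77735900878906, 14.465469360351562), 88.99917602539062)
scene L [0.15401618 0.5805067 ] 8.75567872894635
scene R [0.15365847 0.68006756] 8.735656829877856
scene E [-0.14245959  0.24660689] -8.10777853951759
block 467 ((655.8644409179688, 173.10928344726562), (37.40653610229492, 71.06800079345703), 83.4260482788086)
shim 680 ((474.9742736816406, 348.8465270996094), (97.31793975830078, 52.464744567871094), 88.11390686035156)
shim 197 ((475.7987976074219, 379.3401794433594), (35.980438232421875, 16.133384704589844), 88.43036651611328)
```

The bar is back flat on its rest. Next, the white shim.

Run:
```python
from plan import *
plan([([.4758,.3835,.13],down(88.1),14)])
```

```text
14 T [[0.532, -0.019, 0.062], [0.532, -0.016, 0.062], [0.532, -0.013, 0.062], [0.532, -0.01, 0.062], [0.532, -0.007, 0.062], [0.532, -0.005, 0.062], [0.532, -0.002, 0.062], [0.532, 0.001, 0.062], [0.532, 0.004, 0.062], [0.532, 0.007, 0.063], [0.532, 0.01, 0.063], [0.532, 0.012, 0.063], [0.532, 0.015, 0.063], [0.532, 0.018, 0.063]] W [0.0002, 0.0, -0.0017] mm/row 42.8 deg/row 0.3
```

```bash
python3 -m creep '{"translation":[[0.532,-0.019,0],[0.532,-0.016,0],[0.532,-0.013,0],[0.532,-0.01,0],[0.532,-0.007,0]],"turn":[[0,0,-0.0017],[0,0,-0.0017],[0,0,-0.0017],[0,0,-0.0017],[0,0,-0.0017]],"grip":[1,1,1,1,1]}'
python3 -m creep '{"translation":[[0.532,-0.005,0],[0.532,-0.002,0],[0.532,0,0],[0.532,0.004,0],[0.532,0.007,0]],"turn":[[0,0,-0.0017],[0,0,-0.0017],[0,0,-0.0017],[0,0,-0.0017],[0,0,-0.0017]],"grip":[1,1,1,1,1]}'
python3 -m creep '{"translation":[[0.532,0.01,0.2],[0.532,0.012,0.2],[0.532,0.015,0.2],[0.532,0.018,0.2],[0,0,0]],"turn":[[0,0,-0.0017],[0,0,-0.0017],[0,0,-0.0017],[0,0,-0.0017],[0,0,0]],"grip":[1,1,1,1,1]}'
python3 - <<'E'
from plan import *
c=cam('wrist');b=cloud(c).reshape(-1,3)
for lo,hi in((.006,.014),(.045,.056)):
    q=b[(b[:,2]>lo)&(b[:,2]<hi)&(b[:,0]>.43)&(b[:,0]<.53)&(b[:,1]>.28)&(b[:,1]<.42)]
    if len(q)>5: print('shim',len(q),cv2.minAreaRect((q[:,:2]*1000).astype(np.float32)))
plan([([.4758,.3835,.04],down(88.1),4),([.4758,.3835,.0173],down(88.1),2)])
E
```

```text
time_s: 19.18
tool_pos: [0.4451, 0.0037, 0.1959]
tool_rot: [180.0, 0.0, 85.4]
force: [0.2, -0.6, -0.5]
grip_width: 0.0871
grasp_force: 0.0
time_s: 19.8
tool_pos: [0.4603, 0.2157, 0.1958]
tool_rot: [180.0, 0.1, 86.9]
force: [0.4, -0.2, -0.4]
grip_width: 0.0868
grasp_force: 0.0
time_s: 20.42
tool_pos: [0.47, 0.3874, 0.1296]
tool_rot: [-179.8, 0.1, 88.5]
force: [-0.9, -0.6, -0.2]
grip_width: 0.0869
grasp_force: 0.0
shim 3620 ((475.3616027832031, 349.3924560546875), (93.98445129394531, 50.358558654785156), 88.33583068847656)
shim 666 ((476.4512939453125, 379.09002685546875), (34.8962287902832, 13.332070350646973), 88.47781372070312)
4 T [[-0.004, 0.014, 0.283], [-0.005, 0.014, 0.283], [-0.005, 0.014, 0.283], [-0.005, 0.014, 0.283]] W [-0.0001, 0.0002, 0.0003] mm/row 22.7 deg/row 0.1
2 T [[0.0, -0.0, 0.142], [0.0, -0.0, 0.142]] W [0.0, 0.0, 0.0] mm/row 11.4 deg/row 0.0
```

```bash
python3 -m creep '{"translation":[[-0.004,0.018,0.283],[-0.005,0.018,0.283],[-0.005,0.018,0.283],[-0.005,0.018,0.283],[0,0,0]],"turn":[[0,0,0],[0,0,0],[0,0,0],[0,0,0],[0,0,0]],"grip":[1,1,1,1,1]}'
python3 -m creep '{"translation":[[0,0,0.14],[0,0,0.14],[0,0,0],[0,0,0]],"turn":[[0,0,0],[0,0,0],[0,0,0],[0,0,0]],"grip":[1,1,1,1]}'
python3 -m creep '{"translation":[[0,0,0],[0,0,0],[0,0,0],[0,0,0],[0,0,0]],"turn":[[0,0,0],[0,0,0],[0,0,0],[0,0,0],[0,0,0]],"grip":[0,0,0,0,0]}' 60
python3 -m creep '{"translation":[[0,0,0],[0,0,0],[0,0,0],[0,0,0],[0,0,0]],"turn":[[0,0,0],[0,0,0],[0,0,0],[0,0,0],[0,0,0]],"grip":[0,0,0,0,0]}'
```

```text
time_s: 21.1
tool_pos: [0.4786, 0.3799, 0.0405]
tool_rot: [-180.0, 0.2, 88.0]
force: [-0.0, 0.3, 1.2]
grip_width: 0.0869
grasp_force: 0.0
time_s: 21.6
tool_pos: [0.4793, 0.383, 0.0201]
tool_rot: [179.9, 0.0, 88.2]
force: [0.3, 0.2, -0.4]
grip_width: 0.087
grasp_force: 0.0
time_s: 22.22
tool_pos: [0.4792, 0.3828, 0.0198]
tool_rot: [179.9, 0.0, 88.2]
force: [-0.3, 0.2, 0.1]
grip_width: 0.045
grasp_force: 0.0
time_s: 22.85
tool_pos: [0.4784, 0.3832, 0.0198]
tool_rot: [179.9, 0.0, 88.2]
force: [-2.7, -0.6, 1.8]
grip_width: 0.0134
grasp_force: 59.8
```

```bash
python3 -m creep '{"translation":[[0,0,-0.1],[0,0,-0.3],[0,0,-0.5],[0,0,-0.5]],"turn":[[0,0,0],[0,0,0],[0,0,0],[0,0,0]],"grip":[0,0,0,0]}'
python3 - <<'E'
from plan import *
plan([([.6716,.2727,.13],down(81.4),6)])
E
```

```text
time_s: 23.35
tool_pos: [0.4793, 0.382, 0.1325]
tool_rot: [179.9, 0.1, 88.1]
force: [0.3, 0.7, -4.1]
grip_width: 0.0136
grasp_force: 59.8
6 T [[-0.215, 0.408, 0.006], [-0.207, 0.412, 0.006], [-0.198, 0.416, 0.006], [-0.19, 0.42, 0.006], [-0.182, 0.423, 0.006], [-0.174, 0.427, 0.005]] W [0.0001, 0.0001, 0.0062] mm/row 36.9 deg/row 1.1
```

```bash
python3 -m creep '{"translation":[[-0.21,0.408,0],[-0.205,0.412,0],[-0.2,0.416,0],[-0.19,0.42,0],[-0.18,0.423,0]],"turn":[[0,0,0.0062],[0,0,0.0062],[0,0,0.0062],[0,0,0.0062],[0,0,0.0062]],"grip":[0,0,0,0,0]}'
python3 -m creep '{"translation":[[-0.175,0.427,0],[0,0,0],[0,0,0]],"turn":[[0,0,0.0062],[0,0,0],[0,0,0]],"grip":[0,0,0]}'
python3 - <<'E'
from plan import *
s=cam('side');c=cam('scene');w=cam('wrist')
o=env.get_obs();T=np.array(o['tool_pos']);M=rpy(o['tool_rot']).as_matrix();print(T,o['tool_rot'])
for nm,cc in(('side',s),('scene',c),('wrist',w)):
    p=(cloud(cc).reshape(-1,3)-T)@M
    k=(p[:,0]>-.1)&(p[:,0]<.03)&(abs(p[:,1])<.035)&(p[:,2]>0.004)&(p[:,2]<.025);q=p[k]
    if len(q)>10:
        print(nm,len(q),'x',np.percentile(q[:,0],[.5,1,99]),cv2.minAreaRect((q[:,:2]*1000).astype(np.float32)))
        for a in(-.08,-.06,-.04,-.02):
            m=q[abs(q[:,0]-a)<.01]
            if len(m)>5: print(a,len(m),'topz',np.round(np.percentile(m[:,2],[5,25,50]),4),'y',np.round(np.percentile(m[:,1],[1,99]),4))
    B=cloud(cc).reshape(-1,3); b=B[(abs(B[:,2]-.045)<.004)&(B[:,0]>.6)&(B[:,0]<.72)&(B[:,1]>.158)&(B[:,1]<.21)]
    if len(b)>20: print('block',len(b),cv2.minAreaRect((b[:,:2]*1000).astype(np.float32)))
    q=B[(B[:,2]>.09)&(B[:,2]<.12)&(B[:,0]>.56)&(B[:,0]<.74)&(B[:,1]>.12)&(B[:,1]<.18)]
    if len(q)>100:
        e=[(x,np.percentile(q[abs(q[:,0]-x)<.005][:,1],98)) for x in np.arange(.62,.69,.01) if (abs(q[:,0]-x)<.005).sum()>10]
        if len(e)>3: f=np.polyfit(*np.array(e).T,1);print('end y at .654',np.polyval(f,.654))
plan([([.6716,.2727,.0698],down(81.4),3)])
save(s,'q1.png',(150,180,310,300),5)
E
```

```text
time_s: 23.98
tool_pos: [0.6407, 0.2909, 0.1318]
tool_rot: [179.9, 0.1, 82.5]
force: [0.1, 0.1, -4.6]
grip_width: 0.0134
grasp_force: 59.8
time_s: 24.35
tool_pos: [0.671, 0.274, 0.1316]
tool_rot: [179.9, 0.0, 81.4]
force: [-0.1, 0.2, -4.0]
grip_width: 0.0135
grasp_force: 59.8
[0.67038377 0.27542121 0.13234268] [ 1.79901460e+02 -2.26757610e-02  8.15810117e+01]
side 222 x [-0.05814904 -0.05653925  0.01304711] ((-22.90422821044922, 0.17206382751464844), (73.86779022216797, 48.69783020019531), 1.6591814756393433)
-0.06 13 topz [0.0079 0.0093 0.0099] y [-0.0168 -0.002 ]
-0.04 30 topz [0.0079 0.0097 0.0104] y [-0.0239 -0.0023]
-0.02 57 topz [0.0075 0.0099 0.0111] y [-0.0239 -0.0055]
block 37 ((632.0918579101562, 182.48509216308594), (50.90618896484375, 26.450258255004883), 41.1702766418457)
end y at .654 0.14551438651909204
scene 256 x [-0.08340296 -0.08326102  0.01384602] ((-34.70623779296875, -1.298410415649414), (98.60047149658203, 45.847320556640625), 2.297437906265259)
-0.08 97 topz [0.0088 0.0101 0.0109] y [-0.0257  0.0185]
-0.06 21 topz [0.0095 0.0102 0.0106] y [0.0041 0.0158]
-0.04 58 topz [0.0096 0.0104 0.0108] y [0.0044 0.0151]
-0.02 47 topz [0.0092 0.0101 0.0107] y [0.0041 0.0159]
block 63 ((655.931396484375, 163.28866577148438), (74.0718994140625, 18.077356338500977), 8.382891654968262)
end y at .654 0.15334998307151468
wrist 1965 x [-0.06424274 -0.06387437  0.01311499] ((-25.56800079345703, -0.04048728942871094), (78.32001495361328, 49.98748016357422), 1.3602991104125977)
-0.06 583 topz [0.0093 0.0098 0.0102] y [-0.017  0.018]
-0.04 15 topz [0.0097 0.0099 0.0102] y [0.0095 0.0102]
3 T [[-0.011, 0.006, 0.261], [-0.011, 0.006, 0.261], [-0.01, 0.007, 0.261]] W [0.0002, -0.0, 0.0003] mm/row 20.9 deg/row 0.1
```

View pics/q1.png

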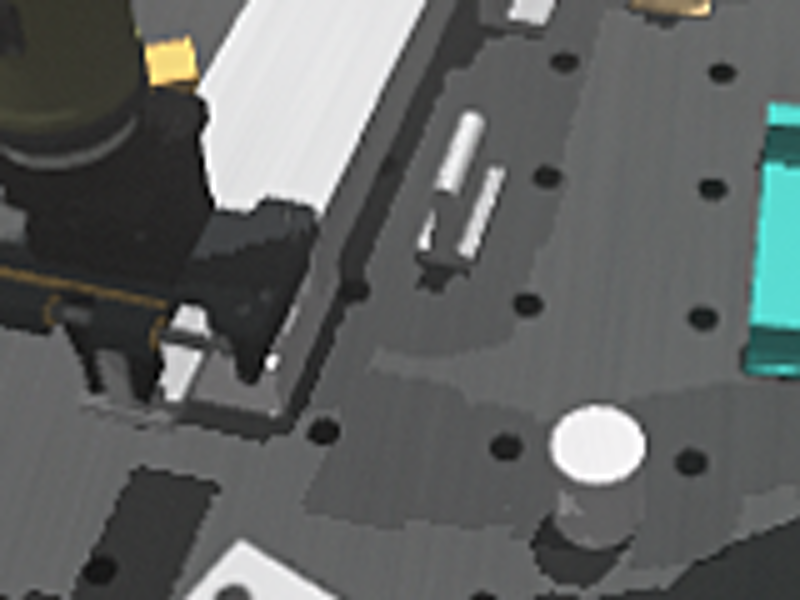

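The picture shows the shim held level at about (180,370), beyond the support block, with the beam's raised end at (300,230). Lower it and insert.

```bash
python3 -m creep '{"translation":[[-0.011,0.006,0.261],[-0.011,0.006,0.261],[-0.01,0.007,0.255],[0,0,0],[0,0,0]],"turn":[[0,0,0],[0,0,0],[0,0,0],[0,0,0],[0,0,0]],"grip":[0,0,0,0,0]}'
python3 -c "
from plan import *
plan([([.6573,.1788,.0698],down(81.4),10)])"
```

```text
time_s: 25.12
tool_pos: [0.6728, 0.2715, 0.0702]
tool_rot: [179.9, -0.0, 81.5]
force: [-0.4, 0.1, -3.6]
grip_width: 0.0136
grasp_force: 59.8
10 T [[-0.117, -0.002, 0.0], [-0.117, -0.002, 0.001], [-0.117, -0.002, 0.001], [-0.117, -0.002, 0.001], [-0.117, -0.002, 0.001], [-0.117, -0.002, 0.001], [-0.117, -0.002, 0.001], [-0.117, -0.002, 0.001], [-0.117, -0.002, 0.001], [-0.117, -0.002, 0.001]] W [0.0001, -0.0, 0.0] mm/row 9.4 deg/row 0.0
```

```bash
python3 -m creep '{"translation":[[-0.117,-0.002,0],[-0.117,-0.002,0],[-0.117,-0.002,0],[-0.117,-0.002,0],[-0.117,-0.002,0]],"turn":[[0,0,0],[0,0,0],[0,0,0],[0,0,0],[0,0,0]],"grip":[0,0,0,0,0]}'
python3 -m creep '{"translation":[[-0.117,-0.002,0],[-0.117,-0.002,0],[-0.117,-0.002,0],[-0.07,-0.002,0],[0,0,0]],"turn":[[0,0,0],[0,0,0],[0,0,0],[0,0,0],[0,0,0]],"grip":[0,0,0,0,0]}'
python3 - <<'E'
from plan import *
s=cam('side');c=cam('scene');w=cam('wrist')
o=env.get_obs();T=np.array(o['tool_pos']);print(T,o['tool_rot'],o['force'])
for nm,cc in(('side',s),('scene',c),('wrist',w)):
    B=cloud(cc).reshape(-1,3)
    # end face of the beam: z .07-.105 just past end; list y in x slices
    for x in(.615,.63,.69,.70):
        q=B[(abs(B[:,0]-x)<.006)&(B[:,2]>.072)&(B[:,2]<.105)&(B[:,1]>.14)&(B[:,1]<.175)]
        if len(q)>8: print(nm,x,len(q),np.round(np.percentile(q[:,1],[10,50,90]),4))
E
```

```text
time_s: 25.75
tool_pos: [0.6649, 0.2243, 0.0703]
tool_rot: [179.9, 0.0, 81.4]
force: [0.3, -0.0, -2.7]
grip_width: 0.0135
grasp_force: 59.8
time_s: 26.38
tool_pos: [0.6594, 0.1912, 0.0702]
tool_rot: [179.9, 0.0, 81.4]
force: [-0.4, 0.9, -4.8]
grip_width: 0.0135
grasp_force: 59.8
[0.65924902 0.19271253 0.0702041 ] [ 1.79870053e+02 -3.25758372e-02  8.15039349e+01] [-0.12302899 -0.15559757 -3.81779032]
```

```bash
python3 -m creep '{"translation":[[-0.06,-0.001,0.02],[-0.06,-0.001,0.02],[0,0,0]],"turn":[[0,0,0],[0,0,0],[0,0,0]],"grip":[0,0,0]}'
for i in 1; do python3 -m creep '{"translation":[[-0.012,0,0],[0,0,0]],"turn":[[0,0,0],[0,0,0]],"grip":[0,0]}'; done
python3 -m creep '{"translation":[[-0.012,0,0],[0,0,0]],"turn":[[0,0,0],[0,0,0]],"grip":[0,0]}'
```

```text
time_s: 26.9
tool_pos: [0.6577, 0.1813, 0.0666]
tool_rot: [179.9, 0.1, 81.4]
force: [-0.1, -0.3, -4.3]
grip_width: 0.0138
grasp_force: 59.8
time_s: 27.15
tool_pos: [0.6577, 0.1817, 0.0671]
tool_rot: [179.9, -0.0, 81.5]
force: [-0.0, -0.3, -2.8]
grip_width: 0.0134
grasp_force: 59.8
time_s: 27.4
tool_pos: [0.6575, 0.1806, 0.067]
tool_rot: [179.9, 0.0, 81.5]
force: [-0.2, 0.3, -3.8]
grip_width: 0.0138
grasp_force: 59.8
```

Run:
```python
from plan import *
s=cam('scene'); o=env.get_obs(); print(o['tool_pos'],o['force'])
save(s,'q2.png',(230,240,320,310),7)
```

```text
[0.6574713  0.18059754 0.0669683 ] [ 0.54802353 -0.06520173 -3.28828341]
```

View pics/q2.png

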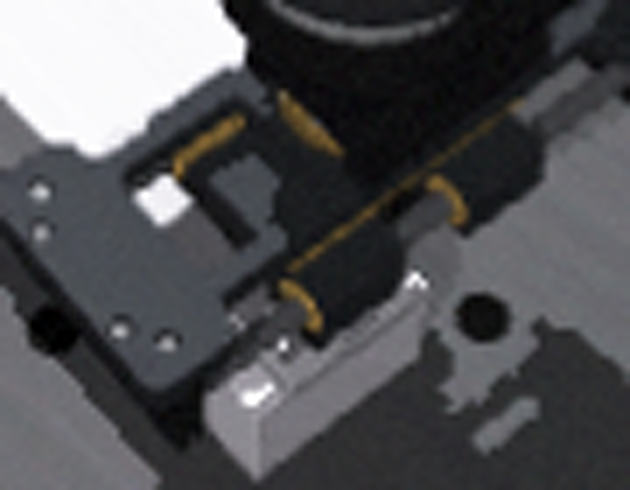

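The picture shows the gripper over the support block's ledge around (250,390), with the shim inside and nothing touching. I'll feel forward in small steps.

```bash
python3 -m creep '{"translation":[[-0.018,0,0],[0,0,0]],"turn":[[0,0,0],[0,0,0]],"grip":[0,0]}'
python3 -m creep '{"translation":[[-0.012,0,0],[0,0,0]],"turn":[[0,0,0],[0,0,0]],"grip":[0,0]}'
```

```text
time_s: 27.7
tool_pos: [0.6573, 0.1789, 0.0669]
tool_rot: [179.9, 0.0, 81.5]
force: [0.2, 0.6, -3.8]
grip_width: 0.0137
grasp_force: 59.8
time_s: 27.95
tool_pos: [0.6571, 0.1781, 0.0669]
tool_rot: [179.9, 0.0, 81.5]
force: [-0.3, 0.4, -3.7]
grip_width: 0.0131
grasp_force: 59.8
```

```bash
python3 -m creep '{"translation":[[-0.01,0,0],[0,0,0]],"turn":[[0,0,0],[0,0,0]],"grip":[0,0]}' | grep -E 'pos|force:'
python3 -m creep '{"translation":[[-0.01,0,0],[0,0,0]],"turn":[[0,0,0],[0,0,0]],"grip":[0,0]}'| grep -E 'pos|force:'
```

```text
tool_pos: [0.657, 0.1777, 0.067]
force: [0.1, 1.0, -4.7]
grasp_force: 59.8
tool_pos: [0.657, 0.1776, 0.0671]
force: [1.9, 3.2, -4.7]
grasp_force: 59.8
```

Contact with the beam's end. Back off a hair, lower onto the block, and release.

```bash
python3 -m creep '{"translation":[[0.01,0,0],[0,0,0.015],[0,0,0]],"turn":[[0,0,0],[0,0,0],[0,0,0]],"grip":[0,0,0]}'| grep -E 'pos|force:'
python3 -m creep '{"translation":[[0,0,0.01],[0,0,0]],"turn":[[0,0,0],[0,0,0]],"grip":[0,0]}'| grep -E 'pos|force:'
python3 -m creep '{"translation":[[0,0,0.005],[0,0,0]],"turn":[[0,0,0],[0,0,0]],"grip":[0,0]}'| grep -E 'pos|force:'
```

```text
tool_pos: [0.6571, 0.1776, 0.0659]
force: [1.5, 1.9, -3.3]
grasp_force: 59.8
tool_pos: [0.6571, 0.1776, 0.0651]
force: [0.6, 2.6, -3.0]
grasp_force: 59.8
tool_pos: [0.6572, 0.1777, 0.0649]
force: [0.2, 2.2, -1.4]
grasp_force: 59.8
```

```bash
python3 -m creep '{"translation":[[0,0,0.006],[0,0,0]],"turn":[[0,0,0],[0,0,0]],"grip":[0,0]}'| grep -E 'pos|force:'
python3 -m creep '{"translation":[[0,0,0],[0,0,0],[0,0,0],[0,0,0],[0,0,0]],"turn":[[0,0,0],[0,0,0],[0,0,0],[0,0,0],[0,0,0]],"grip":[0.6,0.6,0.6,0.6,0.6]}'
python3 -m creep '{"translation":[[0,0,-0.1],[0,0,-0.3],[0,0,-0.6],[0,0,-0.6],[0,0,-0.6]],"turn":[[0,0,0],[0,0,0],[0,0,0],[0,0,0],[0,0,0]],"grip":[0.6,0.6,0.6,0.6,0.6]}'
python3 -m creep '{"translation":[[0.6,0,0],[0.6,0,0],[0.6,0,-0.2],[0.6,0,0],[0,0,0]],"turn":[[0,0,0],[0,0,0],[0,0,0],[0,0,0],[0,0,0]],"grip":[0.6,0.6,0.6,0.6,0.6]}'
python3 - <<'E'
from plan import *
s=cam('side');c=cam('scene')
yh=np.array([-.150,-.9887,0]);xh=np.array([-.9887,.150,0]);S=np.array([.654,.1560,.045])
for nm,cc in(('side',s),('scene',c)):
    p=cloud(cc).reshape(-1,3); r=p-S; l=np.c_[r@xh,r@yh,r[:,2]]
    near=(abs(l[:,0])<.045)&(l[:,1]<.02)&(l[:,1]>-.06)
    for n,a,b in(('ledge',-.004,.004),('plate',.006,.013),('grip',.045,.056)):
        q=l[near&(l[:,2]>a)&(l[:,2]<b)&((l[:,1]<-.001)|(n!='grip'))]
        if len(q)>8: print(nm,n,len(q),'x',np.round(np.percentile(q[:,0],[2,98]),4),'y',np.round(np.percentile(q[:,1],[2,98]),4),'z',np.round(np.median(q[:,2]),4))
    q=p[(abs(p[:,1]-.13)<.01)&(abs(p[:,0]-.65)<.03)&(p[:,2]>.08)&(p[:,2]<.14)];print('beam z',np.median(q[:,2]))
    for n,bx in dict(off=(.56,.68,.26,.38,.015,.024),bil=(.41,.49,.2,.27,.055,.064)).items():
        q=p[(p[:,0]>bx[0])&(p[:,0]<bx[1])&(p[:,1]>bx[2])&(p[:,1]<bx[3])&(p[:,2]>bx[4])&(p[:,2]<bx[5])]
        if len(q)>9: print(n,cv2.minAreaRect((q[:,:2]*1000).astype(np.float32)))
im=cv2.resize(c['frame'][:,:,::-1],(800,600)); cv2.imwrite('pics/f.png',im)
E
```

```text
tool_pos: [0.6572, 0.1777, 0.0648]
force: [-0.9, 2.1, 2.1]
grasp_force: 59.8
time_s: 30.2
tool_pos: [0.657, 0.1774, 0.064]
tool_rot: [179.9, 0.0, 81.5]
force: [0.9, -0.3, 0.9]
grip_width: 0.0501
grasp_force: 0.0
time_s: 30.82
tool_pos: [0.6565, 0.1776, 0.2425]
tool_rot: [179.8, -0.0, 81.5]
force: [0.1, 0.5, -0.1]
grip_width: 0.0524
grasp_force: 0.0
time_s: 31.45
tool_pos: [0.6825, 0.3736, 0.2551]
tool_rot: [-179.9, -0.2, 81.9]
force: [-0.3, -0.1, -0.7]
grip_width: 0.0522
grasp_force: 0.0
side ledge 110 x [-0.0323  0.0351] y [-0.0352  0.0134] z -0.0004
side plate 125 x [-0.0253  0.0252] y [-0.0353  0.0047] z 0.0102
side grip 65 x [-0.0065  0.0074] y [-0.0349 -0.0018] z 0.0513
beam z 0.11352817851130487
off ((605.9808959960938, 332.53167724609375), (60.25395584106445, 82.15345764160156), 61.27794647216797)
bil ((448.237548828125, 237.40185546875), (45.573822021484375, 47.852352142333984), 4.60789155960083)
scene ledge 182 x [-0.0344  0.0352] y [-0.0361  0.0064] z -0.0002
scene plate 213 x [-0.0236  0.0256] y [-0.0359  0.003 ] z 0.0097
scene grip 125 x [-0.0059  0.0079] y [-0.0358 -0.0027] z 0.0516
beam z 0.11400553609822797
off ((637.4248046875, 322.4599914550781), (50.77178955078125, 15.809249877929688), 66.64692687988281)
bil ((448.5541076660156, 238.64601135253906), (46.34046936035156, 45.28084182739258), 82.36625671386719)
```

View pics/f.png

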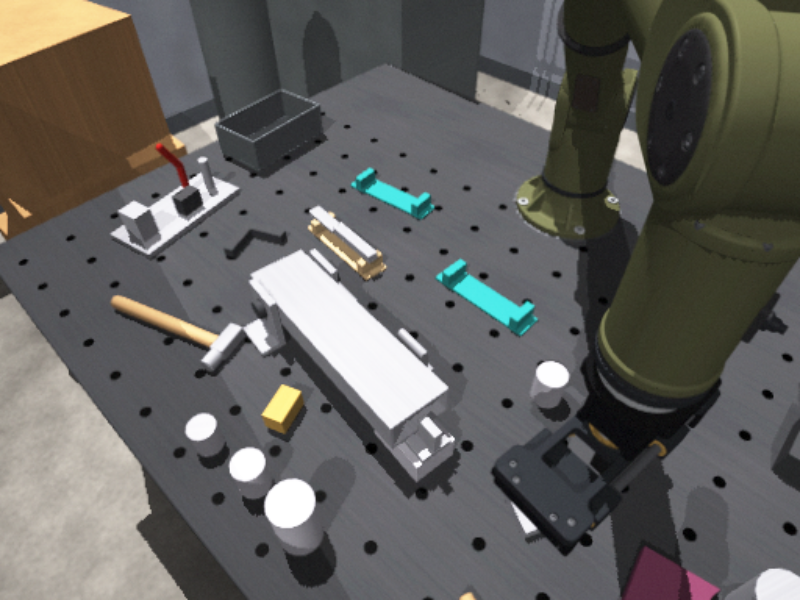

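The final picture shows the bar flat on the wooden rest at (345,240) and the shim flat and centred under the raised end with its grip against the beam at (430,435). The loose pieces are in place; the offcut, hidden here by the gripper, measured unmoved from the side camera.

```bash
python3 -c "
from cell import env
print(env.sign_off())"
```

```text
the job is handed in; nothing more can be done
None
```

The job is handed in: beam levered up about 20 mm with the bar, bar back flat on its wooden rest, shim flat and centred on the block with its grip against the beam's end, gripper clear, and no loose piece seen to have moved, at about 31.5 s of the 66 s allowed.

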